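Flip the hex key and pull the clamp screw up tight

TASK

The clamp screw that holds the hub casting down on the slotted plate is only finger-tight. Take the largest hex key from the blue holder, flip it, feel its short arm into the screw's socket without forcing it until it sits fully home, and swing its long arm clockwise, seen from above, until the screw comes up solid. Do not overtighten it; leave the key sitting in the screw and the other things where they are.

Things in the scene. Friction and masses are not known exactly. Their poses are not given: they have to be found in the camera images.
- hex_key: L-shaped hex key to use, bare steel, 12 mm across flats, 0.17 kg. Origin: where the centre lines of the arms cross at the bend. Long arm along its own -z, end 119 mm from the origin; short arm along its own +x, end 51 mm from it; flats face its +y and -y. End 2 mm chamfered to 10 mm across. Centre of mass 42 mm along the long arm. Starts standing in the holder, long arm down, origin 129 mm up, 1 mm loose
- short_tip (a point): centre of the end face of the hex key's short arm
- long_tip (a point): centre of the end face of the hex key's long arm
- key_holder: blue holder block fixed on the bench, 60 mm (x) by 170 mm (y) by 50 mm high, origin under its centre. Holes 40 mm deep in its top: the largest key's at y = +55 mm; two smaller keys stand at y = -35 and -66 mm
- clamp_screw (a joint): turning angle of the clamp screw (rad); grows clockwise seen from above, which tightens it. Stiff: it takes about 0.6 N m to move and stays where it is left. It comes up solid 0.7 to 1.1 rad after its start angle; exactly where must be felt, as a steep climb of the torque to 1.2 N m within a few hundredths of a radian
- clamp_washer (a joint): angle (rad, clockwise) of the yellow washer, 31 mm across, under the screw's head. It stays at 0 unless the solid screw is wrenched on with over 1.2 N m, which drags it round: overtightened
- socket_mouth (a point): centre of the mouth of the hex socket in the clamp screw's grey round head (on a yellow washer, 23 mm across, 18 mm high), 80 mm above the bench; z up, turns with the screw. Socket 13 mm across flats, 14 mm deep, flats face the point's own y and 60 and 120 degrees from it. A seated key turns 0.1 rad freely either way before it drives the screw, and leans up to 0.25 rad when let go
- socket_floor (a point): centre of the floor of that hex socket, 14 mm below its mouth
- fixture_plate: slotted aluminium plate fixed on the bench, 260 mm (x) by 240 mm (y) by 25 mm, origin under its centre. Clamp screw at x = -40 mm, y = 0, through a steel strap 36 mm wide along y (-60 to +54 mm), top 59 mm above the bench. Dark hub casting at x = -90 to +10 mm, y = +40 to +112 mm, 73 mm high over the bench. Rest of the plate bare
- key_mid: bystander: 8 mm hex key standing in the holder, top 110 mm above the bench; origin at its bend
- key_small: bystander: 6 mm hex key standing in the holder, top 100 mm above the bench; origin at its bend
- caliper: bystander: steel caliper with a black head, 225 mm long along its y, lying beyond the plate; origin under its middle
- dot_roll: bystander: white roll of marker dots, 60 mm across, 25 mm high, origin under its centre
- orange_cap: bystander: small orange printed cap, 22 mm across, 18 mm high, origin under its centre
- spare_step_block: bystander: dark steel stepped block, 30 by 42 by 28 mm, origin under its centre
- spray_can: bystander: white spray can, 52 mm across, 150 mm high, origin under its centre
There are look-alikes about, which are no part of the job. Leave any orange look-alike of the hex_key alone.

How it is judged:
By the outcome, as a careful person would: the job done as asked, in the order asked, and still so for the second after the job is handed in, with the robot touching nothing.
It also fails if it takes over 64 s, if anything falls off the work surface, if the arm or the gripper's body presses on something with over 40 N, if the wrist force passes 120 N, or if a joint passes its speed limit or range.

ROBOT

A 7-joint arm with a two-finger parallel gripper is mounted at the origin on the work surface. World frame = base frame: x ahead of the robot, y to its left, z up, the work surface at z = 0. Lengths are in m, angles in rad, forces in N, time in s.
With the tool pointing down it reaches from about 0.4 to 0.875 m from the base axis. Payload 4.4 kg.
Tool frame: the origin (TCP) lies at the very end of the fingers, on their centre line; the grasp point (between the pads) lies 19 mm behind it (grasp_offset is the x of the grasp point in the tool frame, in m); x points along the fingers, y is the direction in which the jaws open and shut, and the axes are right-handed (so a half turn about x gives the same grasp; the last joint's range is limited). The gripper opens to 85 mm and grips with 20 to 120 N. Pads are 22 mm wide; open, the fingers measure 114 mm over their backs; the gripper's body (76 mm by 85 mm) begins 54 mm behind the grasp point. The pads swing forward as they close: fully open they stand 13 mm farther back than shut.
Start: joints at [1.236, 0.628, 0.038, 1.517, -0.027, 0.996, -0.02], TCP at [0.173, -0.627, 0.231] pointing down, gripper open.
Joint ranges: [-3.06, 3.06], [-0.37, 2.12], [-1.25, 1.32], [0.18, 2.47], [-1.1, 4.24], [0.23, 1.98], [-2.94, 2.94]. Speed limits (rad/s): [2.57, 2.57, 3.14, 3.14, 3.14, 3.14, 3.14].

INTERFACE

Orientations are given as [roll, pitch, yaw] about the fixed x, y, z axes, in that order (R = Rz(yaw) Ry(pitch) Rx(roll)).
In Python, from cell import sense, grab_frame, calibration, sign_off, grasp_offset gives the robot as it stands.
- The arm moves only by the shell command python3 -m inch 'ROWS' [FORCE]. ROWS is text: rows parted by semicolons, each of 7 numbers parted by spaces: the shift along the tool's x, y, z in mm, then the turn, a rotation vector about the tool's x, y, z in degrees, then the finger opening in mm, from 0 to 85.4. A call has 1 to 8 rows; each row is the pose to reach, as a shift and turn from the pose commanded when the call began, along the tool's axes at that moment; what a row does not reach only later rows make up. A row lasts 1/8 s, in which the tool goes at most 62.5 mm and 10.7 degrees, less where a joint would pass 70% of its speed; a pose out of reach is approached as far as the arm can. A call with a gripper value outside its range is refused whole. The fingers move at their own pace and stop on an object; FORCE is the grip in N (left out, the last holds). Time passes only in rows, so rows that repeat a pose let the fingers close. It gives the time, the measured TCP pose, the force and the opening at its end, in the units of the state.
- sense(): the state, without advancing time (a new reading comes with each control period).
- grab_frame(name): name is "scene" or "side" or "wrist"; returns (picture, depth): 400x640x3 uint8, red, green, blue; 400x640 float32, m along the optical axis (not along the pixel's ray), 0 where there is no reading.
- calibration(name): a dict with "fx", "fy", "cx", "cy" (pixels), "world_to_cam" (4x4, takes a point from world to camera coordinates). Camera axes: x right, y up, looking along -z (the intrinsics and any distortion apply to the point x, -y, -z); pixel columns grow to the right and rows downward; lengths in m; the calibration is good to about 2 mm. A picture is of the moment at which its call begins: read the wrist's pose just before it. calibration takes no time and is no camera call; for the wrist camera it gives the pose at the moment of the call.
- sign_off(): hands the job in, once; it reports no verdict.
The state is a dict: "clock": time; "joint_pos": joint angles; "joint_velocities": joint speeds; "joint_torque": joint torques, N m; "eef_pos": TCP position; "tool_rot": TCP orientation; "force": force on the tool from outside, world axes, zero at the start; "torque": the same for the moment, N m; "opening": opening from 0.0 (shut) to 1.0 (fully open).
Only numpy, scipy, OpenCV 4.12 (cv2) and the standard library are available. Lean on these libraries where they do the work, as an engineer would, in place of code of your own. Each camera call takes 0.05 s, during which the arm holds its last target.

## Working session

There is one attempt and no reset: what is moved stays moved. The work goes in short steps, Python scripts to look and compute and a shell command to move; the robot and the scene stay as the last step left them, time stands still between calls to the robot, and variables do not carry over. Pictures are saved under pics/ and viewed, and the job is handed in when it is done.

```bash
ls; mkdir -p pics; python3 - <<'E'
from cell import *
import cv2,numpy as np
print(sense(), grasp_offset)
for n in ["scene","side","wrist"]:
    p,d=grab_frame(n); cv2.imwrite(f"pics/{n}0.png",p[:,:,::-1]); np.save(f"pics/{n}0.npy",d)
    c=calibration(n); print(n,c)
E
```

```text
pics
{'clock': 0.0, 'joint_pos': array([ 1.2362283 ,  0.62934458,  0.03843303,  1.5183724 , -0.02701197,
        0.99632041, -0.01996218]), 'joint_velocities': array([ 0.0008198 , -0.00055286, -0.00035206,  0.00031261, -0.00078652,
       -0.00216166, -0.00146053]), 'joint_torque': array([ 1.13346584e-04, -5.63398182e+01,  1.22601639e+00, -1.93443561e+01,
        1.09586355e-02,  1.05283907e-02, -4.98002791e-06]), 'eef_pos': array([ 0.17247081, -0.62604151,  0.23038854]), 'tool_rot': array([-1.56545406,  1.56886919,  1.84494504]), 'force': array([ 0.39639286, -0.19568194,  0.01731957]), 'torque': array([-0.0284168 ,  0.04302368,  0.02411466]), 'opening': 0.9957660255463064} -0.0187
scene {'fx': 471.2661573110546, 'fy': 471.2661573110546, 'cx': 312.0155259350784, 'cy': 202.8485615566812, 'world_to_cam': array([[-0.23391579,  0.97204597,  0.02024954,  0.11965406],
       [-0.61932925, -0.16502746,  0.76759183,  0.26722426],
       [ 0.74947627,  0.16701072,  0.64061903, -1.88626839],
       [ 0.        ,  0.        ,  0.        ,  1.        ]])}
side {'fx': 465.98801079792844, 'fy': 465.98801079792844, 'cx': 315.3806444236049, 'cy': 197.574269640844, 'world_to_cam': array([[ 0.84739639, -0.53064711, -0.01824845, -0.46356376],
       [ 0.40190521,  0.61858945,  0.67514391, -0.29024021],
       [-0.34697486, -0.57944866,  0.7374603 , -1.5421726 ],
       [ 0.        ,  0.        ,  0.        ,  1.        ]])}
wrist {'fx': 289.5891318241237, 'fy': 289.5891318241237, 'cx': 317.18170458008916, 'cy': 203.3338577398862, 'world_to_cam': array([[ 2.65523436e-01, -9.64104089e-01, -7.81895820e-04,
        -6.49783427e-01],
       [ 9.28236188e-01,  2.55864064e-01, -2.70020666e-01,
         3.54972159e-02],
       [ 2.60528087e-01,  7.09710310e-02,  9.62854209e-01,
        -3.76928873e-01],
       [ 0.00000000e+00,  0.00000000e+00,  0.00000000e+00,
         1.00000000e+00]])}
```

View pics/scene0.png

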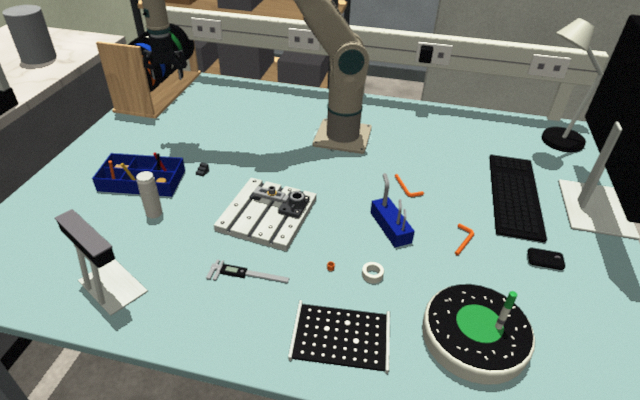

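View pics/side0.png

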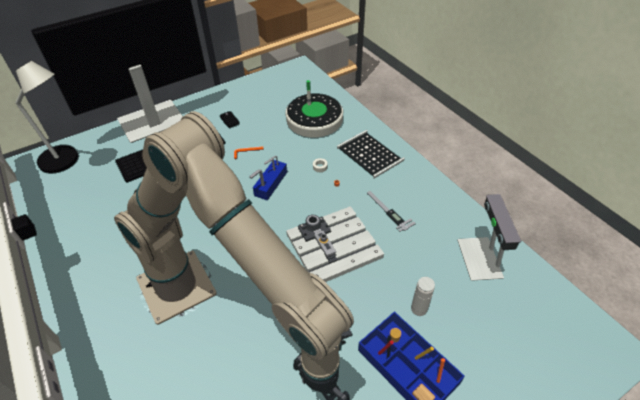

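View pics/wrist0.png

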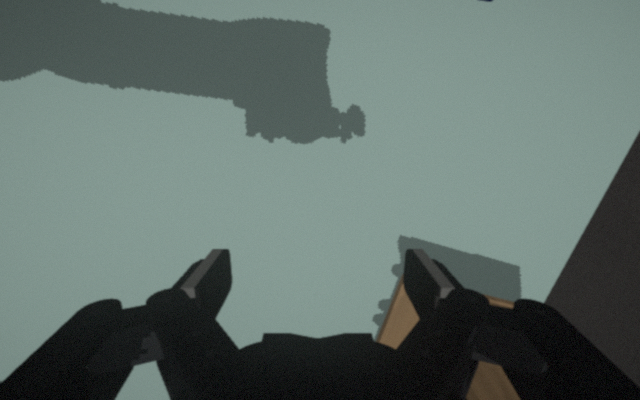

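The scene view shows the blue holder at (392,222) with keys at (387,185), (400,207) and (404,215). Orange L-keys lie at (406,186) and (465,238), and the fixture is at (267,210) with its hub at (295,197). Next are close crops.

```bash
cat > h.py <<'E'
from cell import *
import cv2,numpy as np
from scipy.spatial.transform import Rotation as Ro
def world(c,d,u,v,z=None):
    T=np.linalg.inv(c["world_to_cam"])
    r=np.array([(u-c["cx"])/c["fx"],-(v-c["cy"])/c["fy"],-1.0])
    if z is None: p=r*d; return T[:3,:3]@p+T[:3,3]
    w=T[:3,:3]@r; o=T[:3,3]; return o+w*(z-o[2])/w[2]
def cloud(c,D):
    v,u=np.mgrid[:D.shape[0],:D.shape[1]]
    P=np.stack([(u-c["cx"])/c["fx"]*D,-(v-c["cy"])/c["fy"]*D,-D],-1)
    T=np.linalg.inv(c["world_to_cam"]); return P@T[:3,:3].T+T[:3,3]
def proj(c,p):
    T=c["world_to_cam"]; q=T[:3,:3]@np.array(p)+T[:3,3]
    return c["cx"]-c["fx"]*q[0]/q[2], c["cy"]+c["fy"]*q[1]/q[2]
def R(s): return Ro.from_euler("xyz",s["tool_rot"]).as_matrix()
E
python3 - <<'E'
from h import *
import os
a=cv2.imread("pics/scene0.png"); b=cv2.imread("pics/side0.png")
A=cv2.resize(a[160:260,350:450],(400,400),interpolation=3); B=cv2.resize(a[165:255,205:325],(400,300),interpolation=3)
C=cv2.resize(b[145:205,235:300],(400,369),interpolation=3); 
o=np.zeros((600,800,3),np.uint8)
o[:300,:400]=cv2.resize(A,(400,400))[0:300]; o[:300,400:]=B
o[300:,:400]=cv2.resize(C,(400,369))[:300]; o[300:,400:]=cv2.resize(b[195:285,280:400],(400,300),interpolation=3)
cv2.imwrite("pics/crop1.png",o)
c=calibration("scene");D=np.load("pics/scene0.npy");P=cloud(c,D)
hsv=cv2.cvtColor(a,cv2.COLOR_BGR2HSV)
blue=cv2.inRange(hsv,(105,120,40),(130,255,255))>0
for z0,z1 in((0.042,0.056),):
    m=blue&(P[...,2]>z0)&(P[...,2]<z1); m[:, :350]=0; m[:,450:]=0
    q=P[m][:,:2].astype(np.float32); print("scene holder top",len(q),cv2.minAreaRect(q),P[m][:,2].mean())
m=np.zeros_like(blue); m[160:260,360:420]=1
m&=(P[...,2]>0.062); print("keys"); 
for v,u in np.argwhere(m): print(u,v,P[v,u].round(3),a[v,u]) if P[v,u,2]>0.08 else 0
E
```

```text
scene holder top 659 ((0.4898785948753357, 0.2469436526298523), (0.17273357510566711, 0.05966673418879509), 32.64009094238281) 0.04964957883754496
keys
377 162 [1.607 0.243 1.001] [201 209 176]
408 162 [1.607 0.243 1.001] [205 213 180]
409 171 [1.607 0.243 1.001] [200 207 175]
384 173 [0.391 0.2   0.132] [178 184 172]
385 173 [0.386 0.203 0.129] [178 186 171]
386 173 [0.391 0.206 0.133] [194 199 175]
383 174 [0.401 0.198 0.135] [166 171 162]
384 174 [0.397 0.201 0.133] [164 171 170]
385 174 [0.397 0.204 0.133] [163 166 165]
386 174 [0.404 0.207 0.139] [175 181 168]
387 174 [0.393 0.21  0.132] [198 203 178]
383 175 [0.398 0.198 0.129] [144 146 143]
384 175 [0.401 0.201 0.131] [164 168 168]
385 175 [0.403 0.204 0.133] [164 169 168]
386 175 [0.401 0.207 0.133] [165 168 162]
387 175 [0.402 0.21  0.134] [190 195 173]
384 176 [0.408 0.202 0.133] [150 154 155]
385 176 [0.409 0.205 0.134] [165 170 169]
386 176 [0.413 0.208 0.137] [165 169 167]
387 176 [0.407 0.211 0.134] [183 190 171]
392 176 [1.607 0.243 1.001] [202 208 179]
384 177 [0.413 0.203 0.133] [145 148 147]
385 177 [0.414 0.206 0.1
[... 7438 characters left out ...]
83 157]
360 219 [1.607 0.243 1.001] [202 210 178]
404 219 [0.545 0.282 0.091] [82 78 76]
405 219 [0.542 0.285 0.089] [116 108  96]
404 220 [0.543 0.282 0.085] [77 79 81]
405 220 [0.54  0.285 0.084] [118  85  76]
404 221 [0.545 0.283 0.084] [77 78 80]
364 222 [1.607 0.243 1.001] [203 210 178]
399 222 [1.607 0.243 1.001] [77 51 45]
413 223 [1.607 0.243 1.001] [203 210 180]
376 229 [1.607 0.243 1.001] [203 210 177]
393 233 [1.607 0.243 1.001] [60 18 12]
413 233 [1.607 0.243 1.001] [78 37 25]
403 234 [1.607 0.243 1.001] [98 31 16]
367 237 [1.607 0.243 1.001] [200 208 176]
362 246 [1.607 0.243 1.001] [204 211 179]
368 255 [1.607 0.243 1.001] [203 210 179]
404 257 [1.607 0.243 1.001] [203 210 179]
```

View pics/crop1.png

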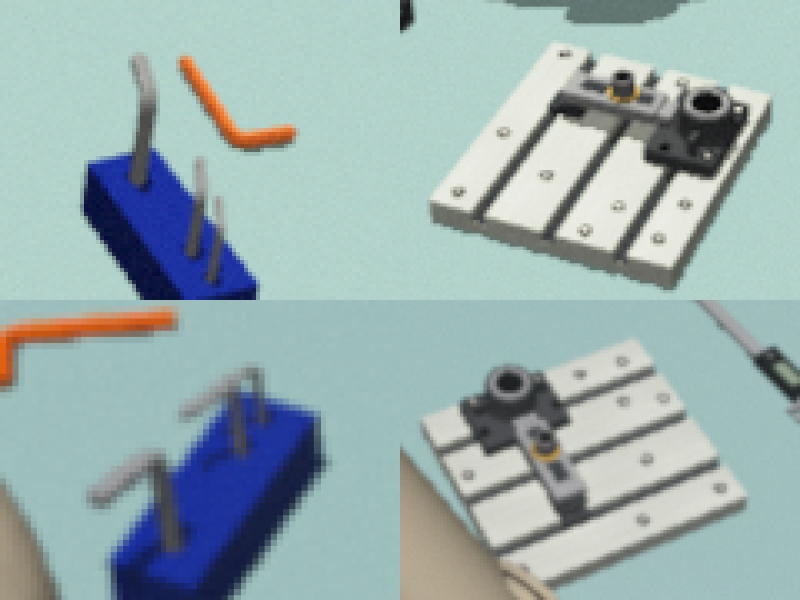

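The crop shows the bare-steel large key upright at (387,185) in the scene view, with its short arm pointing towards the robot. The smaller steel keys are at (400,207) and (405,214), and the two orange look-alikes lie on the bench. I choose the steel key at (387,185). Next I'll locate the plate and screw.

```bash
python3 - <<'E'
from h import *
for n,box in (("scene",(165,255,205,325)),("side",(195,285,280,400))):
    a=cv2.imread(f"pics/{n}0.png");c=calibration(n);D=np.load(f"pics/{n}0.npy");P=cloud(c,D)
    M=np.zeros(D.shape,bool);M[box[0]:box[1],box[2]:box[3]]=1
    m=M&(abs(P[...,2]-.025)<.006)
    print(n,"plate",cv2.minAreaRect(P[m][:,:2].astype(np.float32)))
    m=M&(P[...,2]>.066)&(P[...,2]<.09); q=P[m]
    print(" hub+screw",q.mean(0),[ (p.round(3).tolist()) for p in q[::max(1,len(q)//25)]])
    hsv=cv2.cvtColor(a,cv2.COLOR_BGR2HSV); y=M&(cv2.inRange(hsv,(15,110,100),(30,255,255))>0)
    print(" yellow",[world(c,0,u,v,.061).round(3).tolist() for v,u in np.argwhere(y)], np.mean([world(c,0,u,v,.061) for v,u in np.argwhere(y)],0))
c=calibration("wrist");T=np.linalg.inv(c["world_to_cam"]);s=sense();r=R(s)
print("cam in tool",r.T@(T[:3,3]-s["eef_pos"]),(r.T@T[:3,:3]).round(3))
E
```

```text
scene plate ((0.5151681900024414, -0.23046711087226868), (0.4252036511898041, 0.270127534866333), 82.12547302246094)
 hub+screw [ 0.50003807 -0.071212    0.07349472] [[0.482, -0.15, 0.078], [0.481, -0.143, 0.075], [0.478, -0.141, 0.069], [0.496, -0.132, 0.08], [0.496, -0.129, 0.077], [0.491, -0.127, 0.07], [0.477, -0.049, 0.075], [0.488, -0.072, 0.074], [0.478, -0.045, 0.072], [0.49, -0.068, 0.073], [0.485, -0.044, 0.074], [0.496, -0.063, 0.074], [0.49, -0.039, 0.075], [0.499, -0.063, 0.073], [0.491, -0.039, 0.072], [0.506, -0.064, 0.074], [0.501, -0.04, 0.075], [0.515, -0.065, 0.077], [0.504, -0.042, 0.073], [0.518, -0.067, 0.075], [0.509, -0.044, 0.073], [0.52, -0.067, 0.073], [0.513, -0.043, 0.072], [0.521, -0.063, 0.07], [0.518, -0.038, 0.073], [0.52, -0.05, 0.068], [0.524, -0.049, 0.067]]
 yellow [[0.487, -0.155, 0.061], [0.486, -0.152, 0.061], [0.481, -0.131, 0.061], [0.492, -0.154, 0.061], [0.491, -0.151, 0.061], [0.486, -0.129, 0.061], [0.485, -0.126, 0.061], [0.496, -0.149, 0.061], [0.49, -0.128, 0.061], [0.49, -0.125, 0.061], [0.501, -0.148, 0.061], [0.5, -0.145, 0.061], [0
[... 831 characters left out ...]
 0.075], [0.5, -0.082, 0.072], [0.486, -0.078, 0.071], [0.493, -0.085, 0.069], [0.497, -0.144, 0.084], [0.481, -0.138, 0.078], [0.48, -0.145, 0.08], [0.482, -0.149, 0.078], [0.484, -0.152, 0.075], [0.485, -0.156, 0.072]]
 yellow [[0.481, -0.137, 0.061], [0.479, -0.141, 0.061], [0.496, -0.152, 0.061], [0.498, -0.154, 0.061], [0.476, -0.145, 0.061], [0.479, -0.146, 0.061], [0.482, -0.148, 0.061], [0.49, -0.154, 0.061], [0.493, -0.156, 0.061], [0.48, -0.152, 0.061], [0.483, -0.154, 0.061], [0.485, -0.156, 0.061], [0.488, -0.157, 0.061]] [ 0.48540837 -0.15014438  0.061     ]
cam in tool [-0.14141089  0.00034193 -0.06755834] [[-0.001  0.27  -0.963]
 [ 1.     0.    -0.001]
 [-0.    -0.963 -0.27 ]]
```

```bash
cat >> h.py <<'E'
def delta(pos,Rt,s=None):
    s=s or sense(); r=R(s)
    d=r.T@(np.array(pos)-s["eef_pos"])*1000; w=np.degrees(Ro.from_matrix(r.T@Rt).as_rotvec())
    print("shift",d.round(1),"turn",w.round(1)); return d,w
def log():
    import json,os
    s=sense(); L=json.load(open("log.json")) if os.path.exists("log.json") else []
    L.append([s["joint_pos"].tolist(),s["eef_pos"].tolist(),s["tool_rot"].tolist()]); json.dump(L,open("log.json","w")); return s
E
python3 - <<'E'
from h import *
s=log(); print(R(s).round(3))
r=R(s)
Rt=np.column_stack([[0,0,-1],r[:,1],np.cross([0,0,-1],r[:,1])])
# camera offset -z ; want camera roughly over screw a bit away
cam=np.array([0.489,-0.142,0])
pos=np.array([.489,-.142,.20])+0.03*r[:,2]
print(pos); delta(pos,Ro.from_matrix(r).as_matrix())
E
```

```text
[[-0.     0.266 -0.964]
 [ 0.001 -0.964 -0.266]
 [-1.    -0.001  0.   ]]
[ 0.46007683 -0.14996555  0.20000084]
shift [  31.1 -382.7 -403.7] turn [ 0.  0. -0.]
```

```bash
python3 -m inch '0 -40 -40 0 0 0 85;0 -85 -90 0 0 0 85;0 -130 -135 0 0 0 85;0 -175 -180 0 0 0 85;0 -220 -230 0 0 0 85;0 -265 -280 0 0 0 85;10 -310 -330 0 0 0 85;20 -350 -370 0 0 0 85'; python3 -c "from h import *;log();print(sense()['joint_pos'].round(3))"; python3 -m inch '10 -20 -20 0 0 0 85;20 -33 -34 0 0 0 50;20 -33 -34 0 0 0 50'; python3 - <<'E'
from h import *
s=log();print(s['joint_pos'].round(3),s['eef_pos'])
c=calibration("wrist");p,d=grab_frame("wrist");np.save("pics/w1.npy",d);np.save("pics/w1c.npy",c["world_to_cam"])
cv2.imwrite("pics/w1.png",p[:,:,::-1])
E
```

```text
clock: 1.15
eef_pos: [0.4292, -0.2037, 0.2141]
tool_rot: [2.486, 1.569, -0.387]
force: [-0.2, -1.5, 0.3]
opening: 0.995
[ 3.860e-01  4.050e-01 -3.000e-03  2.011e+00  2.000e-03  7.240e-01
 -9.200e-01]
clock: 1.52
eef_pos: [0.4521, -0.1629, 0.1934]
tool_rot: [-0.889, 1.569, 2.525]
force: [0.3, -0.5, 0.2]
opening: 0.598
[ 0.293  0.445 -0.008  2.018  0.004  0.68  -1.016] [ 0.45213113 -0.16289398  0.19335203]
```

View pics/w1.png

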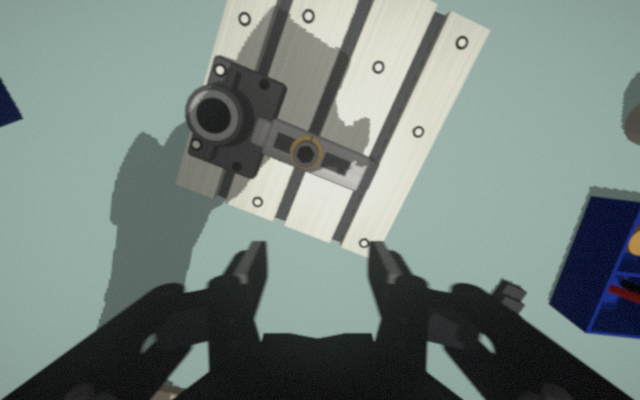

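The wrist view shows the screw head and dark socket at about (306,153), on the strap, with the hub at (212,112). I'll zoom in on the socket.

```bash
python3 - <<'E'
from h import *
a=cv2.imread("pics/w1.png")
cr=a[130:176,280:332]; o=cv2.resize(cr,None,fx=13,fy=13,interpolation=cv2.INTER_CUBIC)
o=cv2.convertScaleAbs(o,alpha=2.0,beta=20)
for k in range(0,52,5): cv2.putText(o,str(280+k),(k*13,10),0,.35,(0,255,0),1)
for k in range(0,46,5): cv2.putText(o,str(130+k),(0,k*13+8),0,.35,(0,255,0),1)
cv2.imwrite("pics/w1z.png",o)
E
```

```text
(no output)
```

View pics/w1z.png

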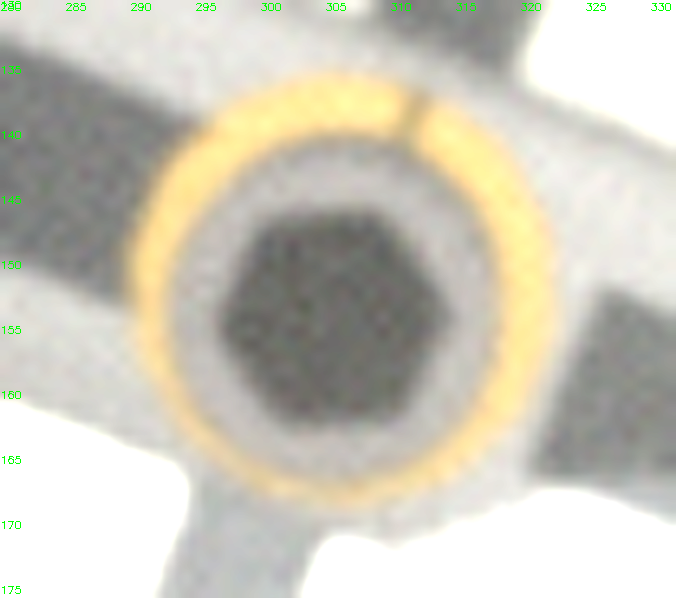

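```bash
python3 - <<'E'
from h import *
a=cv2.imread("pics/w1.png");W=np.load("pics/w1c.npy");c=dict(calibration("wrist"));c["world_to_cam"]=W
g=cv2.cvtColor(a,cv2.COLOR_BGR2GRAY); g8=cv2.resize(g[140:170,290:322],None,fx=8,fy=8,interpolation=cv2.INTER_CUBIC)
t=62
def hexfit(z=.080):
    m=(g8<t).astype(np.uint8); n,l,st,ce=cv2.connectedComponentsWithStats(m); k=l[14*8,15*8]
    cs,_=cv2.findContours((l==k).astype(np.uint8),0,1); cn=max(cs,key=cv2.contourArea)[:,0]
    uv=(cn+.5)/8-.5+[290,140]
    return np.array([world(c,0,u,v,z) for u,v in uv])[:,:2]
print(np.percentile(g8,[5,30,50,70]))
from scipy.optimize import least_squares
for t in (55,62,70):
    q=hexfit(); 
    def f(p):
        d=q-p[:2]; best=np.max([d@[np.cos(p[2]+k*np.pi/3),np.sin(p[2]+k*np.pi/3)] for k in range(6)],0); return best-p[3]
    r=min((least_squares(f,[*q.mean(0),th,.0065]) for th in np.radians([-20,0,20])),key=lambda r:r.cost)
    print(t,r.x[:2].round(4),"flat normal az",np.degrees(r.x[2]).round(1)%60,"AF",2*r.x[3], r.cost)
# strap / plate orientation from hub? depth check
D=np.load("pics/w1.npy");P=cloud(c,D); print("head z",P[141:144,303:308,2].mean(), "plate z",P[210:216,300:306,2].mean(),"strap",P[168:172,348:353].mean((0,1)))
m=(abs(P[...,2]-.025)<.004);m&=cv2.inRange(cv2.cvtColor(a,cv2.COLOR_BGR2HSV),(0,0,150),(180,70,255))>0
print(world(c,0,212,112,.073), world(c,0,304.5,153,.061))
E
```

```text
[43. 78. 87. 97.]
55 [ 0.4885 -0.142 ] flat normal az 22.0 AF 0.012763201993885006 2.3719483984606764e-06
62 [ 0.4885 -0.1421] flat normal az 20.299999999999997 AF 0.01347265440555202 2.444429220092532e-06
70 [ 0.4885 -0.1421] flat normal az 19.2 AF 0.014159359761135215 2.880288917092534e-06
head z 0.07856911985554983 plate z 0.02416241565343415 strap [ 0.48339201 -0.18726512  0.05797664]
[ 0.5008776  -0.05548197  0.073     ] [ 0.48715041 -0.1411528   0.061     ]
```

```bash
python3 - <<'E'
from h import *
import json,itertools
from scipy.optimize import least_squares
L=json.load(open("log.json"))
def rz(t):return Ro.from_euler("z",t).as_matrix()
def ry(t):return Ro.from_euler("y",t).as_matrix()
best=[]
for sg in itertools.product([1,-1],repeat=6):
    # chain: Rz(-q1) Ry(q2) Rz(s q3) Ry(q4) Rz(s q5) Ry(q6) Rz(s q7)
    e=0;F=[]
    for q,p,t in L:
        M=rz(-q[0])@ry(sg[0]*q[1])@rz(sg[1]*q[2])@ry(sg[2]*q[3])@rz(sg[3]*q[4])@ry(sg[4]*q[5])@rz(sg[5]*q[6])
        F.append(M.T@Ro.from_euler("xyz",t).as_matrix())
    e=sum(np.linalg.norm(f-F[0]) for f in F[1:])
    best.append((e,sg,F[0]))
best.sort(key=lambda b:b[0])
for b in best[:6]: print(b[0],b[1],b[2].round(3).tolist())
E
```

```text
1.6094397008105674e-15 (1, -1, 1, -1, 1, -1) [[-0.0, -1.0, -0.0], [-0.0, 0.0, -1.0], [1.0, -0.0, -0.0]]
0.010349513497024882 (-1, -1, -1, -1, -1, -1) [[0.003, -1.0, -0.0], [-0.0, -0.0, -1.0], [1.0, 0.003, -0.0]]
0.16631505111162553 (1, -1, 1, 1, 1, -1) [[0.0, -1.0, 0.029], [0.045, -0.029, -0.999], [0.999, 0.002, 0.045]]
0.16656596271487795 (-1, -1, -1, 1, -1, -1) [[0.003, -1.0, 0.029], [-0.045, -0.029, -0.999], [0.999, 0.001, -0.045]]
0.24572339201044718 (1, 1, 1, -1, 1, -1) [[-0.002, -0.998, 0.062], [-0.045, -0.062, -0.997], [0.999, -0.004, -0.045]]
0.2461587608301279 (-1, 1, -1, -1, -1, -1) [[0.005, -0.998, 0.062], [0.045, -0.062, -0.997], [0.999, 0.007, 0.045]]
```

```bash
python3 - <<'E'
from h import *
s=sense()
az=lambda t:np.array([np.cos(np.radians(t)),np.sin(np.radians(t)),0])
Rt=np.column_stack([[0,0,-1],az(106),az(16)])
delta(np.array([.4437,.2173,.23])-.05*az(16),Rt)
E
```

```text
shift [ -36.2 -369.5  -44. ] turn [ 1.795e+02  0.000e+00 -1.000e-01]
```

```bash
python3 -m inch '-20 -20 -3 -10 0 0 50;-40 -45 -6 -20 0 0 50;-50 -70 -9 -30 0 0 50;-60 -95 -12 -40 0 0 50;-60 -120 -15 -50 0 0 50;-60 -145 -18 -60 0 0 50;-60 -170 -21 -70 0 0 50;-60 -195 -24 -80 0 0 50'; python3 - <<'E'
from h import *
s=log();print(s['joint_pos'].round(3),s['eef_pos'])
az=lambda t:np.array([np.cos(np.radians(t)),np.sin(np.radians(t)),0])
Rt=np.column_stack([[0,0,-1],az(106),az(16)])
delta(np.array([.4437,.2173,.24])-.05*az(16),Rt)
E
```

```text
clock: 2.58
eef_pos: [0.4233, 0.0289, 0.2545]
tool_rot: [0.612, 1.569, -0.862]
force: [0.1, -0.5, -0.2]
opening: 0.587
[ 0.196  0.297 -0.422  2.07   0.169  0.806 -0.23 ] [0.42329937 0.02885507 0.25451699]
shift [  14.3  -10.6 -176.5] turn [-1.004e+02  1.000e-01  0.000e+00]
```

```bash
python3 -m inch '2 -1 -22 -10 0 0 50;4 -2 -44 -20 0 0 50;6 -4 -66 -30 0 0 50;8 -5 -88 -40 0 0 50;10 -7 -110 -50 0 0 50;12 -8 -132 -60 0 0 50;14 -10 -154 -70 0 0 50;14 -11 -176 -80 0 0 50';python3 -c "from h import *;log()"; python3 -m inch '0 0 0 -10 0 0 50;0 0 0 -18 0 0 50'; python3 - <<'E'
from h import *
s=log();print(s['joint_pos'].round(3),s['eef_pos'])
c=calibration("wrist");p,d=grab_frame("wrist");np.save("pics/w2.npy",d);np.save("pics/w2c.npy",c["world_to_cam"])
cv2.imwrite("pics/w2.png",p[:,:,::-1])
E
```

```text
clock: 3.58
eef_pos: [0.3965, 0.2029, 0.2402]
tool_rot: [-0.944, 1.569, -1.021]
force: [-0.2, -0.3, -0.1]
opening: 0.588
clock: 3.82
eef_pos: [0.3966, 0.2026, 0.2402]
tool_rot: [-1.217, 1.569, -0.98]
force: [-0.3, 0.1, -1.2]
opening: 0.587
[ 0.102  0.44  -0.883  2.033  0.447  0.87   0.776] [0.39661339 0.20258025 0.24021595]
```

View pics/w2.png

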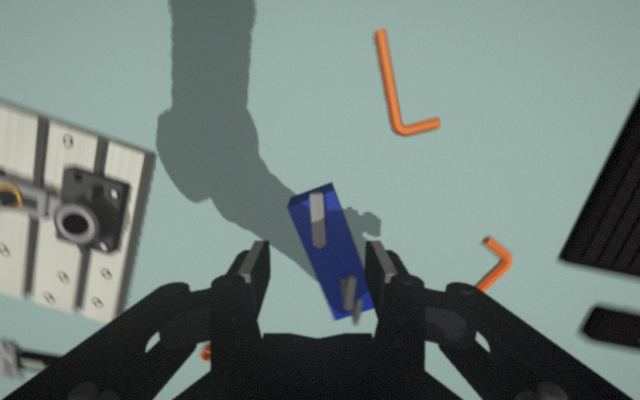

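```bash
cat > kin.py <<'E'
from h import *
import json
def rz(t):return Ro.from_euler("z",t).as_matrix()
def ry(t):return Ro.from_euler("y",t).as_matrix()
E0=np.array([[0,-1,0],[0,0,-1],[1,0,0.]])
def frames(q):
    M=np.eye(3);F=[M]
    for i in range(7):
        M=M@(rz(-q[i]) if i%2==0 else ry(q[i])); F.append(M)
    return F
# unknown: z-offset of each (o0..o7 merged): along z: base,2(after j2),4(after j4),6..., y-offsets
def fit():
    L=json.load(open("log.json"));A=[];b=[]
    for q,p,t in L:
        F=frames(q)
        cols=[F[0][:,2],F[2][:,2],F[4][:,2],F[6][:,2],F[1][:,1],F[3][:,1],F[5][:,1],F[3][:,0],F[5][:,0]]
        A.append(np.column_stack(cols)); b.append(p)
    A=np.vstack(A);b=np.hstack(b)
    return A,b
E
python3 - <<'E'
from kin import *
A,b=fit()
for n in (4,7,9):
    x,res,rk,sv=np.linalg.lstsq(A[:,:n],b,rcond=1e-6); print(n,x.round(4),rk,sv[-1].round(4),abs(A[:,:n]@x-b).max())
a=cv2.imread("pics/w2.png"); cr=a[170:330,270:400]
cv2.imwrite("pics/w2z.png",cv2.resize(cr,None,fx=3.7,fy=3.7,interpolation=2))
E
```

```text
4 [2.5714 0.6061 0.3536 2.6488] 4 0.0023 0.02829250201727479
7 [ 3.362e-01  5.591e-01  3.821e-01  3.499e-01 -1.150e-02 -1.620e-02
 -4.000e-04] 7 0.0021 4.440892098500626e-16
9 [ 3.362e-01  5.591e-01  3.821e-01  3.499e-01 -1.150e-02 -1.620e-02
 -4.000e-04 -0.000e+00 -0.000e+00] 9 0.002 8.326672684688674e-16
```

View pics/w2z.png

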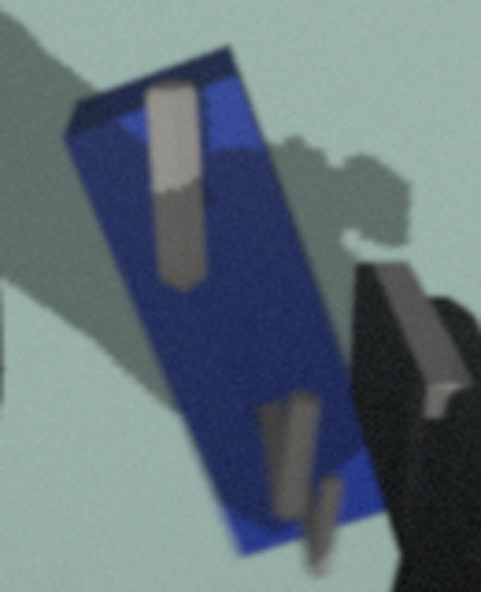

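```bash
python3 - <<'E'
from h import *
c=dict(calibration("wrist"));c["world_to_cam"]=np.load("pics/w2c.npy")
def W(zx,zy,z): return world(c,0,270+zx/3.7-.36,170+zy/3.7-.36,z)
t=W(172,88,.129);b=W(182.5,280,.129);e=W(182.5,291,.129)
print(t,b,e,"az",np.degrees(np.arctan2(*(t-b)[1::-1])),np.linalg.norm(t-b),np.linalg.norm(t-e))
l=W(152,150,.129);r=W(203,150,.129);print("width",np.linalg.norm(l-r))
for q in [(66,137),(263,150),(232,46)]: pass
# holder top corners: left top (78,100?) 
for q in [(65,138),(240,555),(388,515),(268,150),(240,78)]: print(q,W(*q,.05).round(4))
D=np.load("pics/w2.npy");P=cloud(c,D)
print("depth z short",P[200:215,315:321].mean((0,1)),"bend",P[230:243,317:322].mean((0,1)),"holder top",P[280:290,330:335].mean((0,1)),'bench',P[150:160,250:260].mean((0,1)))
print("key_mid", W(308,395,.106),W(290,515,.106))
E
```

```text
[0.38963768 0.19921413 0.129     ] [0.43793384 0.21355815 0.129     ] [0.44088896 0.21427561 0.129     ] az -163.45850228457599 0.05038124060385359 0.05341855342097357
width 0.012559679260530473
(65, 138) [0.4325 0.1736 0.05  ]
(240, 555) [0.5712 0.2676 0.05  ]
(388, 515) [0.5426 0.3148 0.05  ]
(268, 150) [0.421  0.2382 0.05  ]
(240, 78) [0.4    0.2234 0.05  ]
depth z short [0.40059833 0.20313302 0.13284022] bend [0.42705893 0.21093638 0.13344909] holder top [0.5215612  0.25152375 0.04862752] bench [ 0.38827254  0.11506343 -0.00103171]
key_mid [0.47395472 0.2594485  0.106     ] [0.51355282 0.26484594 0.106     ]
```

```bash
cat >> kin.py <<'E'
LO=np.array([-3.06,-.37,-1.25,.18,-1.1,.23,-2.94]);HI=np.array([3.06,2.12,1.32,2.47,4.24,1.98,2.94])
def _x():
    A,b=fit(); return np.linalg.lstsq(A[:,:7],b,rcond=1e-9)[0]
X=_x()
def fk(q):
    F=frames(q)
    p=X[0]*F[0][:,2]+X[1]*F[2][:,2]+X[2]*F[4][:,2]+X[3]*F[6][:,2]+X[4]*F[1][:,1]+X[5]*F[3][:,1]+X[6]*F[5][:,1]
    return p,F[7]@E0
from scipy.optimize import least_squares
def ik(pos,Rt,q0,w=1e-3):
    q0=np.clip(q0,LO+1e-3,HI-1e-3)
    def f(q):
        p,r=fk(q); return np.r_[(p-pos)*10,Ro.from_matrix(r.T@Rt).as_rotvec()*3,w*(q-q0)]
    s=least_squares(f,q0,bounds=(LO,HI),max_nfev=60); p,r=fk(s.x)
    return s.x,np.linalg.norm(p-pos),np.linalg.norm(Ro.from_matrix(r.T@Rt).as_rotvec())
az=lambda t:np.array([np.cos(np.radians(t)),np.sin(np.radians(t)),0])
UP=np.array([0,0,1.])
def rel(a,s=-1):
    a=np.radians(a);x=np.array([np.cos(a),0,-np.sin(a)]);y=np.array([0,s,0.]);return np.column_stack([x,y,np.cross(x,y)])
def keyhold(t=196.4): return np.column_stack([az(t),np.cross(UP,az(t)),UP])
def keyfin(L): # kx down, -kz = L
    kx=-UP;kz=-az(L);return np.column_stack([kx,np.cross(kz,kx),kz])
def tcp(org,K,a,g,s=-1):
    Rt=K@rel(a,s); return org+K@np.array([0,0,-g])+.0187*Rt[:,0],Rt
E
cat > plan.py <<'E'
from kin import *
q=sense()["joint_pos"];rng=np.random.default_rng(0)
S=np.array([.4885,-.142,.117])
def solve(pos,Rt,n=14):
    out=[]
    for i in range(n):
        q0=q if i==0 else rng.uniform(LO,HI)
        r=ik(pos,Rt,q0,1e-4)
        if r[1]<2e-3 and r[2]<5e-3: out.append(r[0])
    return out
for s in (-1,1):
  for a in (45,60,80):
    g=solve(*tcp(np.array([.441,.2145,.129]),keyhold(),a,.03,s),8); print("s",s,"a",a,"grasp",len(g))
    for L in (110.5,50.5,-9.5,-69.5,-129.5,170.5):
        r=[len(solve(*tcp(S,keyfin(L-t),a,.03,s),8)) for t in (0,40,75)]
        if any(r): print("   L",L,r)
E
time python3 plan.py
```

```text
s -1 a 45 grasp 4
   L 110.5 [2, 5, 6]
   L 50.5 [7, 0, 0]
   L -9.5 [0, 6, 7]
   L -69.5 [6, 8, 5]
   L -129.5 [7, 4, 0]
   L 170.5 [4, 4, 3]
s -1 a 60 grasp 5
   L 110.5 [4, 4, 5]
   L 50.5 [3, 0, 0]
   L -9.5 [0, 0, 2]
   L -69.5 [8, 4, 6]
   L -129.5 [5, 4, 1]
   L 170.5 [5, 3, 4]
s -1 a 80 grasp 5
   L 110.5 [2, 2, 0]
   L 50.5 [2, 0, 0]
   L -9.5 [0, 0, 6]
   L -69.5 [5, 6, 6]
   L -129.5 [5, 5, 0]
   L 170.5 [0, 2, 1]
s 1 a 45 grasp 2
   L 110.5 [4, 5, 5]
   L 50.5 [4, 0, 0]
   L -9.5 [0, 6, 7]
   L -69.5 [6, 5, 3]
   L -129.5 [3, 6, 5]
   L 170.5 [5, 4, 6]
s 1 a 60 grasp 4
   L 110.5 [6, 4, 3]
   L 50.5 [6, 0, 0]
   L -9.5 [0, 0, 7]
   L -69.5 [4, 5, 3]
   L -129.5 [5, 3, 5]
   L 170.5 [5, 5, 4]
s 1 a 80 grasp 7
   L 110.5 [4, 3, 0]
   L 50.5 [4, 0, 0]
   L -9.5 [0, 0, 5]
   L -69.5 [4, 7, 4]
   L -129.5 [5, 5, 0]
   L 170.5 [0, 4, 5]
real	0m58.251s
user	0m58.704s
sys	0m0.068s
```

```bash
cat > plan2.py <<'E'
from kin import *
from scipy.spatial.transform import Slerp
qs=sense()["joint_pos"]
S=np.array([.4885,-.142,.117]);H=np.array([.441,.2145,.129])
def follow(q,wps):
    worst=0;tr=[]
    for (p0,R0),(p1,R1) in zip(wps[:-1],wps[1:]):
        ang=np.linalg.norm(Ro.from_matrix(R0.T@R1).as_rotvec()); n=int(max(np.ceil(ang/.15),np.ceil(np.linalg.norm(p1-p0)/.04),1))
        sl=Slerp([0,1],Ro.from_matrix([R0,R1]))
        for k in range(1,n+1):
            q,e,r=ik(p0+(p1-p0)*k/n,sl(k/n).as_matrix(),q,2e-2); worst=max(worst,e,r*.1); tr.append(q)
    return q,worst,np.array(tr)
if __name__=="__main__":
  p0,R0=fk(qs)
  for s in (-1,1):
   for a in (50,65):
    g=.03
    G=tcp(H,keyhold(),a,g,s); G0=(G[0]-.06*G[1][:,0]+[0,0,.08],G[1]); Gl=(G[0]+[0,0,.17],G[1])
    q,w,_=follow(qs,[(p0,R0),G0,G]); print("s",s,"a",a,"grasp err",round(w,4),q.round(2))
    q,w,_=follow(q,[G,Gl])
    for L in (110.5,-69.5,170.5,-129.5):
        for zz in (.15,):
          hov=tcp(S+[0,0,zz],keyfin(L),a,g,s); 
          mid=tcp((S+H)/2+[0.0,0,.22],keyfin(L),a,g,s)
          q2,w1,_=follow(q,[Gl,mid,hov,tcp(S,keyfin(L),a,g,s)])
          q3,w2,tr=follow(q2,[tcp(S,keyfin(L-t),a,g,s) for t in range(0,80,8)])
          print("   L",L,"reorient",round(w1,4),q2.round(2),"swing",round(w2,4),q3.round(2))
E
time python3 plan2.py
```

```text
s -1 a 50 grasp err 0.0 [-0.06  1.09 -0.75  1.48  0.38  1.46  0.97]
   L 110.5 reorient 0.04 [ 1.05  1.26 -1.25  1.75  0.56  1.15  2.94] swing 0.0311 [ 1.4   1.26 -1.25  2.27  1.92  0.28  1.1 ]
   L -69.5 reorient 0.0 [-0.1   0.84 -0.19  2.3   1.68  1.01 -1.54] swing 0.0 [ 0.07  0.97 -0.2   1.61  0.59  1.43 -1.36]
   L 170.5 reorient 0.1266 [ 0.62  1.3  -1.25  1.87  0.87  1.64  2.94] swing 0.1135 [ 1.14  1.27 -1.25  1.8   0.52  1.02  2.94]
   L -129.5 reorient 0.0 [-0.15  0.94  0.09  1.72  0.55  1.21 -1.16] swing 0.0 [ 0.19  1.05  0.17  1.39 -0.17  1.59 -1.53]
s -1 a 65 grasp err 0.0 [-0.03  0.95 -0.75  1.7   0.47  1.16  0.89]
   L 110.5 reorient 0.0461 [ 1.08  1.39 -1.25  1.61  0.38  1.31  2.94] swing 0.0383 [ 1.54  1.48 -1.25  2.12  0.65  0.23  2.61]
   L -69.5 reorient 0.0 [-0.23  1.01 -0.16  2.3   1.66  1.28 -1.74] swing 0.0 [ 0.01  1.12 -0.17  1.48  0.62  1.67 -1.37]
   L 170.5 reorient 0.1268 [ 0.67  1.51 -1.25  1.5   0.5   1.98  2.94] swing 0.0985 [ 1.17  1.38 -1.25  1.72  0.38  1.09  2.94]
   L -129.5 reorient 0.0 [-0.21  1.09  0.11  1.6   0.6   1.44 -1.2 ] swing 0.0 [ 0.19  
[... 523 characters left out ...]
2  1.83 -0.63  1.06 -2.94] swing 0.1236 [-0.15  1.43  1.32  1.86 -0.92  1.73 -2.94]
s 1 a 65 grasp err 0.0 [-0.45  0.83 -0.02  1.71 -0.07  1.03 -1.7 ]
   L 110.5 reorient 0.0 [ 0.81  1.17 -0.49  1.46 -0.29  1.46  0.92] swing 0.0134 [ 1.43  1.28 -0.99  2.16 -1.1   0.23  1.18]
   L -69.5 reorient 0.0387 [-1.05  1.58  1.26  2.2  -1.1   0.23 -2.24] swing 0.0412 [-0.62  1.5   1.32  1.69 -0.51  1.29 -2.94]
   L 170.5 reorient 0.0138 [ 0.1   1.21  0.23  1.21 -0.08  1.87  1.75] swing 0.0 [ 0.43  1.12  0.32  1.59 -0.88  1.65  1.41]
   L -129.5 reorient 0.0462 [-0.72  1.51  1.32  1.78 -0.51  1.09 -2.94] swing 0.1239 [-0.2   1.6   1.32  1.57 -0.6   1.98 -2.94]
real	0m11.615s
user	0m12.025s
sys	0m0.080s
```

```bash
python3 - <<'E'
from plan2 import *
a=55;G=tcp(np.array([.4405,.2142,.129]),keyhold(196.4),a,.03,-1)
pre=(G[0]-.09*G[1][:,0],G[1]); print("TCP grasp",G[0],"pre",pre[0])
delta(*pre)
q,w,tr=follow(qs,[fk(qs),pre,G]); print(w,q.round(2))
E
```

```text
TCP grasp [0.43021051 0.21117164 0.08368186] pre [0.4797321  0.22574664 0.15740554]
shift [82.7  3.  86.2] turn [-2.6 35.  -0.7]
4.168362486995767e-06 [-0.05  1.04 -0.75  1.55  0.41  1.36  0.95]
```

```bash
python3 -m inch '0 1 25 -1 9 0 50;0 2 50 -2 18 0 50;0 3 75 -2 27 0 50;10 3 86 -3 35 -1 50;45 3 86 -3 35 -1 50;83 3 86 -3 35 -1 50;83 3 86 -3 35 -1 50'; python3 - <<'E'
from h import *
from kin import *
s=log();print(s['joint_pos'].round(3),s['eef_pos'])
G=tcp(np.array([.4405,.2142,.129]),keyhold(196.4),55,.03,-1); delta(*G)
c=calibration("wrist");p,d=grab_frame("wrist");np.save("pics/w3.npy",d);np.save("pics/w3c.npy",c["world_to_cam"])
cv2.imwrite("pics/w3.png",p[:,:,::-1]);
A,b=fit();print("kin resid",abs(A[:,:7]@X-b).max())
E
```

```text
clock: 4.75
eef_pos: [0.4783, 0.2244, 0.1548]
tool_rot: [-3.134, 0.955, -2.85]
force: [-0.2, -0.5, 0.1]
opening: 0.583
[-0.067  1.008 -0.769  1.362  0.372  1.574  0.992] [0.47831137 0.22435462 0.15480138]
shift [86.9  1.2  0.4] turn [-0.2 -0.3  0.2]
kin resid 1.659783421814609e-14
```

View pics/w3.png

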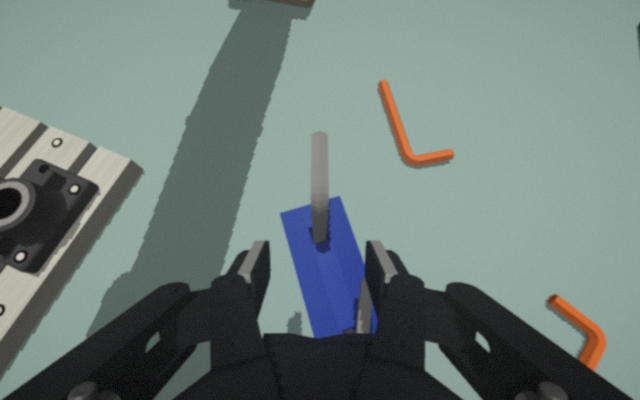

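The key is at col 320 between the fingers at 258 and 378 and is well aligned. The mid key is at (360,305), below and to the right, and clear.

```bash
python3 -m inch '20 0 0 0 0 0 38;40 1 0 0 0 0 36;60 1 0 0 0 0 36;76 1 0 0 0 0 36;87 1 0 0 0 0 36;87 1 0 0 0 0 36'; python3 - <<'E'
from h import *
from kin import *
s=log();print(s['joint_pos'].round(3),s['eef_pos'],s['force'],s['torque'])
G=tcp(np.array([.4405,.2142,.129]),keyhold(196.4),55,.03,-1); delta(*G)
p,d=grab_frame("wrist");cv2.imwrite("pics/w4.png",p[:,:,::-1]);
E
```

```text
clock: 5.55
eef_pos: [0.4306, 0.2133, 0.0858]
tool_rot: [-3.139, 0.959, -2.852]
force: [0.8, -0.1, 0.3]
opening: 0.425
[-0.051  1.043 -0.757  1.549  0.411  1.372  0.941] [0.43059585 0.21334924 0.08584618] [ 0.77833614 -0.08224909  0.30590861] [ 0.23807636 -0.51859921 -0.04629919]
shift [ 2.3 -2.   0.4] turn [ 0.  -0.   0.1]
```

View pics/w4.png

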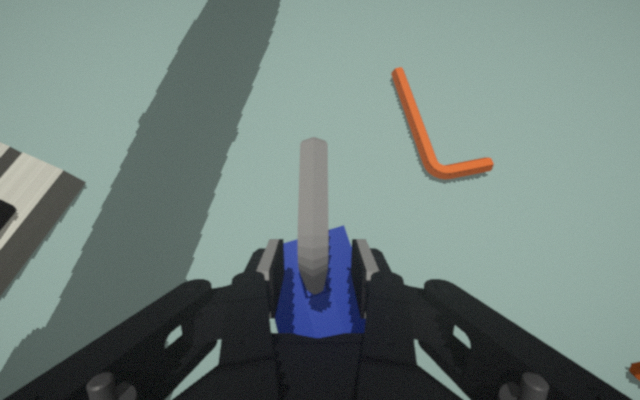

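```bash
python3 -m inch '2 -2 0 0 0 0 25;2 -2 0 0 0 0 12;2 -2 0 0 0 0 5;2 -2 0 0 0 0 5;2 -2 0 0 0 0 5' 60; python3 - <<'E'
from h import *
s=log();print(s['force'],s['torque'],s['opening'])
p,d=grab_frame("wrist");cv2.imwrite("pics/w5.png",p[100:400,170:470,::-1]);
E
```

```text
clock: 6.22
eef_pos: [0.4304, 0.2114, 0.0843]
tool_rot: [-3.14, 0.96, -2.852]
force: [0.4, -1.7, 2.8]
opening: 0.124
[ 0.42849924 -1.69330129  2.76639156] [-0.0661537  -0.56624176  0.07040443] 0.12370629387033623
```

View pics/w5.png

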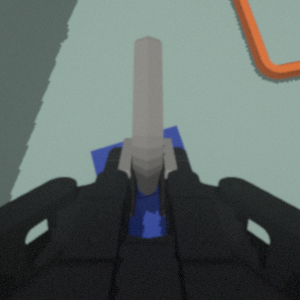

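```bash
python3 -m inch '-12 0 -9 0 0 0 5;-25 0 -17 0 0 0 5;-41 0 -29 0 0 0 5;-60 0 -42 0 0 0 5;-85 0 -60 0 0 0 5;-110 0 -77 0 0 0 5;-139 0 -98 0 0 0 5;-139 0 -98 0 0 0 5'; python3 - <<'E'
from h import *
s=log();print(s['joint_pos'].round(3),s['force'],s['torque'],s['opening'])
p,d=grab_frame("wrist");cv2.imwrite("pics/w6.png",p[:,:,::-1]);
p,d=grab_frame("side");cv2.imwrite("pics/s6.png",cv2.resize(p[100:260,160:400,::-1],None,fx=3,fy=3,interpolation=2))
E
```

```text
clock: 7.28
eef_pos: [0.4302, 0.2126, 0.2576]
tool_rot: [3.141, 0.965, -2.854]
force: [0.1, 0.1, -2.3]
opening: 0.131
[-0.017  0.831 -0.834  1.456  0.283  1.634  0.968] [ 0.06180783  0.05239979 -2.33757496] [ 0.22456781 -0.83402106 -0.0064205 ] 0.1311574668499835
```

View pics/w6.png

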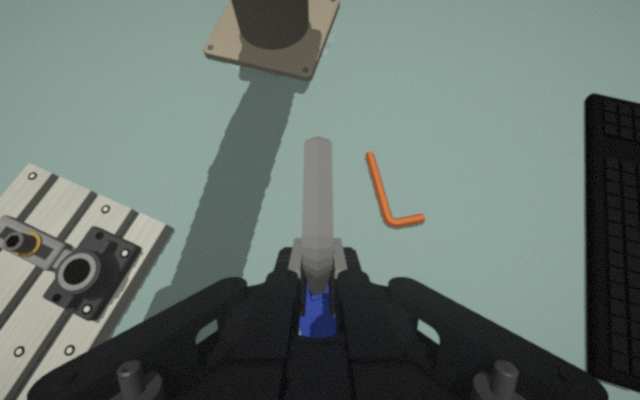

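View pics/s6.png

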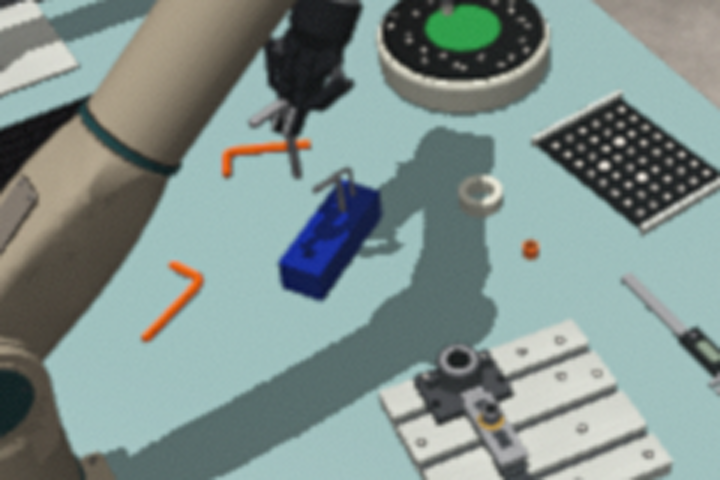

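```bash
cat > plan3.py <<'E'
from plan2 import *
s=sense();print(s["eef_pos"],qs.round(2))
cur=(s["eef_pos"],R(s))
Rl=rel(55,-1)
for L in (-129.5,-69.5):
    hov=tcp(S+[0,0,.06],keyfin(L),55,.03,-1)
    hi=(np.array([.46,.03,.34]),hov[1]); hi2=tcp(S+[0,0,.2],keyfin(L),55,.03,-1)
    print("L",L,"TCP hov",hov[0].round(3)); 
    d,w=delta(hi2[0],hi2[1]); print(np.linalg.norm(w))
    q,e,tr=follow(qs,[cur,hi2]); print(" direct",e,q.round(2),tr.min(0).round(2),tr.max(0).round(2))
    zmin=[ (fk(t)[0]+fk(t)[1]@(Rl.T@np.array([0,0,-.09]))-.0187*fk(t)[1][:,0])[2] for t in tr]; print("  longtip z",np.round(zmin,2), [fk(t)[0].round(2).tolist() for t in tr[::4]])
    q,e,tr=follow(q,[hi2,hov,tcp(S,keyfin(L),55,.03,-1)]); print(" down",e,q.round(2))
    q,e,tr=follow(q,[tcp(S,keyfin(L-t),55,.03,-1) for t in range(0,80,8)]); print(" swing",e,q.round(2))
E
python3 plan3.py
```

```text
[0.42962391 0.2112595  0.25474329] [-0.02  0.84 -0.83  1.46  0.28  1.63  0.97]
L -129.5 TCP hov [ 0.46  -0.177  0.166]
shift [   4.9 -380.8  -96.1] turn [150.3 -32.9 -26.5]
156.08463715182572
 direct 1.0653785517146745e-06 [-0.16  0.7   0.08  1.61  0.58  1.59 -0.99] [-0.17  0.59 -0.79  1.49  0.29  1.52 -0.99] [-0.01  0.79  0.08  1.69  0.58  1.61  0.87]
  longtip z [0.18 0.19 0.19 0.2  0.21 0.21 0.22 0.23 0.24 0.25 0.26 0.27 0.27 0.28
 0.29 0.3  0.31 0.31 0.32] [[0.43, 0.19, 0.26], [0.44, 0.11, 0.27], [0.44, 0.03, 0.28], [0.45, -0.05, 0.29], [0.46, -0.14, 0.3]]
 down 1.0032871752092431e-06 [-0.15  0.99  0.07  1.68  0.59  1.3  -1.19]
 swing 1.605563342216884e-06 [ 0.2   1.1   0.15  1.33 -0.16  1.69 -1.54]
L -69.5 TCP hov [ 0.504 -0.184  0.166]
shift [ -18.4 -400.7  -62.7] turn [ 92.4 -71.  -16.3]
117.65027263180066
 direct 4.150046260264431e-06 [-0.08  0.44 -0.26  2.22  1.35  1.12 -1.01] [-0.08  0.34 -0.8   1.53  0.31  1.02 -1.01] [ 0.08  0.76 -0.26  2.22  1.35  1.55  0.9 ]
  longtip z [0.19 0.19 0.2  0.21 0.22 0.23 0.24 0.25 0.26 0.27 0.28 0.3  0.31 0.32] [[0.43, 0.18, 0.26], [0.46, 0.07, 0.27], [0.48, -0.04, 0.29], [0.5, -0.16, 0.3]]
 down 2.9233607198650745e-06 [-0.11  0.9  -0.24  2.31  1.68  1.15 -1.6 ]
 swing 3.018626089944003e-06 [ 0.08  1.02 -0.24  1.57  0.63  1.53 -1.39]
```

```bash
python3 -m inch '0 -24 -6 9.4 -2 -1.7 5;1 -48 -12 18.8 -4.1 -3.3 5;1 -71 -18 28.2 -6.2 -5 5;1 -95 -24 37.6 -8.2 -6.6 5;1 -119 -30 47 -10.3 -8.3 5;2 -143 -36 56.4 -12.3 -9.9 5;2 -167 -42 65.8 -14.4 -11.6 5;2 -190 -48 75.1 -16.5 -13.2 5'; python3 - <<'E'
from h import *
from kin import *
s=log();print(s['joint_pos'].round(3),s['eef_pos'],s['opening'])
hi2=tcp(np.array([.4885,-.142,.317]),keyfin(-129.5),55,.03,-1); delta(*hi2)
E
```

```text
clock: 8.38
eef_pos: [0.4441, 0.0169, 0.2797]
tool_rot: [-1.316, 0.952, -2.252]
force: [0.5, -0.8, -1.4]
opening: 0.126
[-0.107  0.593 -0.375  1.68   0.437  1.516 -0.013] [0.44409435 0.01687955 0.27969692] 0.12648759826702954
shift [ 60.  -92.  162.7] turn [ 74.9 -16.4 -13.1]
```

```bash
python3 -m inch '7 -12 20 9.4 -2 -1.6 5;15 -23 41 18.7 -4.1 -3.3 5;22 -35 61 28 -6.2 -4.9 5;30 -46 81 37.5 -8.2 -6.6 5;37 -58 102 46.8 -10.3 -8.2 5;45 -69 122 56.2 -12.3 -9.8 5;52 -81 142 65.5 -14.4 -11.5 5;60 -92 163 74.9 -16.4 -13.1 5'; python3 -m inch '0 0 0 0 0 0 5'; python3 - <<'E'
from h import *
from kin import *
s=log();print(s['joint_pos'].round(3),s['eef_pos'],s['opening'],s['force'],s['torque'])
hi2=tcp(np.array([.4885,-.142,.317]),keyfin(-129.5),55,.03,-1); delta(*hi2)
c=calibration("wrist");p,d=grab_frame("wrist");np.save("pics/w7.npy",d);np.save("pics/w7c.npy",c["world_to_cam"]);cv2.imwrite("pics/w7.png",p[:,:,::-1]);
E
```

```text
clock: 9.38
eef_pos: [0.4609, -0.1764, 0.3053]
tool_rot: [-0.001, 0.612, -2.26]
force: [-0.4, 0.1, -1.7]
opening: 0.127
clock: 9.5
eef_pos: [0.4605, -0.1778, 0.3052]
tool_rot: [-0.004, 0.611, -2.262]
force: [-0.6, -0.3, -1.6]
opening: 0.123
[-0.166  0.705  0.095  1.609  0.574  1.588 -0.982] [ 0.46053769 -0.17782834  0.30524373] 0.12315398756432283 [-0.55397659 -0.25999579 -1.59357479] [ 0.90988411 -0.73068469 -0.03033627]
shift [-0.7 -1.2  0.8] turn [0.2 0.  0.1]
```

View pics/w7.png

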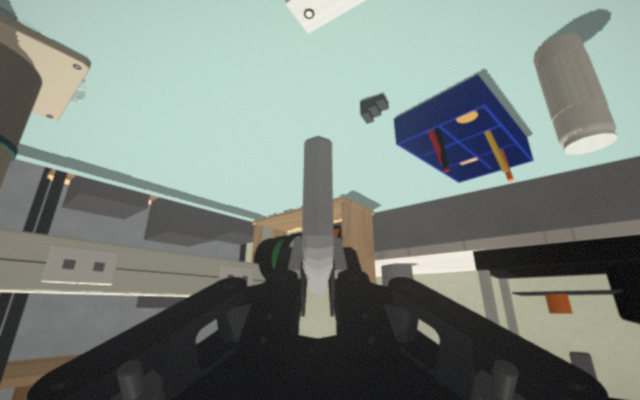

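```bash
python3 - <<'E'
from h import *
from kin import *
a=cv2.imread("pics/w7.png")
cv2.imwrite("pics/w7z.png",cv2.resize(a[125:325,265:375],None,fx=4,fy=3,interpolation=2)[:600])
c=dict(calibration("wrist"));c["world_to_cam"]=np.load("pics/w7c.npy");D=np.load("pics/w7.npy");P=cloud(c,D)
s=sense();r=R(s)
g=cv2.cvtColor(a,cv2.COLOR_BGR2GRAY).astype(float)
for v in range(134,240,8):
    row=g[v,285:350]; gr=np.diff(row); 
    i=np.argmin(gr[:30]); j=np.argmax(gr[30:])+30
    def sub(k,sg):
        w=np.clip(sg*gr[max(0,k-2):k+3],0,None); return (w*np.arange(max(0,k-2),k+3)).sum()/w.sum()+.5+285
    print(v,sub(i,-1).round(2),sub(j,1).round(2),D[v,312:323].round(4).min())
print(g[130:146,318])
E
```

```text
134 294.25 320.0 0.5913
142 304.21 331.28 0.1203
150 303.49 331.65 0.0
158 303.46 331.61 0.1171
166 303.37 331.8 0.116
174 303.14 331.93 0.1142
182 302.77 331.92 0.1133
190 302.64 332.28 0.1123
198 302.5 331.99 0.1112
206 300.97 333.15 0.1104
214 302.13 332.64 0.1097
222 301.89 332.73 0.108
230 301.58 341.32 0.1074
238 299.19 342.0 0.106
[208. 208. 210. 209. 205. 179. 129. 107. 104. 108. 109. 107. 109. 107.
 108. 108.]
```

View pics/w7z.png

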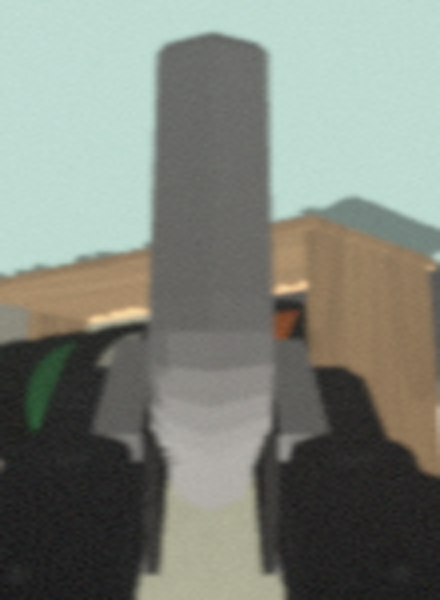

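```bash
cat > keyfit.py <<'E'
from h import *
from kin import *
def keypts(eef,Rt,p):
    # p: dx(along tool x),dy,dz offset of key org in tool (m); rot vector small (key frame)
    K=Rt@rel(55,-1).T@Ro.from_rotvec(p[3:6]).as_matrix()
    org=eef+Rt@np.array([-.0187+p[0],p[1],p[2]])+K@np.array([0,0,.03])
    return org,K
def edges(c,org,K):
    o=[]
    for sx in (-1,1):
        l=[proj(c,org+K@np.array([x,sx*.006,.00346])) for x in (.02,.045)]
        o.append(l)
    tipv=proj(c,org+K@np.array([.049,0,.00693])); tip5=proj(c,org+K@np.array([.051,0,.00577]))
    return o,tipv,tip5
E
python3 - <<'E'
from keyfit import *
s=sense();c=dict(calibration("wrist"));c["world_to_cam"]=np.load("pics/w7c.npy")
org,K=keypts(s["eef_pos"],R(s),np.zeros(6)); print(org,K.round(3))
o,t,t5=edges(c,org,K); print(o,t,t5)
for l in o:
    (u0,v0),(u1,v1)=l
    print([round(u0+(u1-u0)*(v-v0)/(v1-v0),1) for v in (158,190,222)])
E
```

```text
[ 0.48943404 -0.14136374  0.31596535] [[-0.003 -0.774  0.633]
 [ 0.005  0.633  0.774]
 [-1.     0.005  0.002]]
[[(np.float64(330.3996509667426), np.float64(209.96058053262314)), (np.float64(329.3881674296131), np.float64(151.9851391399596))], [(np.float64(298.9886829932915), np.float64(210.033935421152)), (np.float64(300.1528873548086), np.float64(152.0654321666205))]] (np.float64(314.6895777193699), np.float64(138.9788164983063)) (np.float64(314.72644639975107), np.float64(136.25360479730946))
[np.float64(329.5), np.float64(330.1), np.float64(330.6)]
[np.float64(300.0), np.float64(299.4), np.float64(298.7)]
```

```bash
python3 - <<'E'
from keyfit import *
s=sense();c=dict(calibration("wrist"));W=np.load("pics/w7c.npy");c["world_to_cam"]=W;D=np.load("pics/w7.npy")
org,K=keypts(s["eef_pos"],R(s),np.array([0,0.00115,0,0,0,0]))
x=np.linspace(.012,.047,15);dif=[]
for xx in x:
    for sy in (-1,1):
        q=org+K@np.array([xx,sy*.003,.0052]); u,v=proj(c,q); d=-(W[:3,:3]@q+W[:3,3])[2]
        w=D[int(round(v))-1:int(round(v))+2,int(round(u))-2:int(round(u))+3]; w=w[w>0.05]
        if len(w): dif.append((xx,sy,np.median(w)-d))
dif=np.array(dif); 
for sy in(-1,1):
    m=dif[:,1]==sy; print(sy,np.polyfit(dif[m,0],dif[m,2],1),dif[m,2].round(4))
E
```

```text
-1 [0.03339324 0.00248697] [0.0028 0.003  0.0033 0.0032 0.0031 0.0035 0.0033 0.0035 0.0034 0.0035
 0.0036 0.0036 0.004  0.0041 0.0042]
1 [0.06145083 0.00160708] [0.0028 0.0023 0.0026 0.0027 0.0026 0.0031 0.0035 0.0035 0.0032 0.0037
 0.0039 0.0043 0.0041 0.0045 0.0043]
```

```bash
python3 - <<'E'
from keyfit import *
t=tcp(np.array([.4885,-.142,.143]),keyfin(-129.5),55,.03,-1); delta(*t)
E
python3 -m inch '20 0 -29 0 0 0 5;40 0 -57 0 0 0 5;58 0 -86 0 0 0 5;75 0 -110 0 0 0 5;87 0 -127 0 0 0 5;96 -1 -139 0 0 0 5;96 -1 -139 0 0 0 5'; python3 - <<'E'
from keyfit import *
s=log();print(s['joint_pos'].round(3),s['force'],s['torque'])
t=tcp(np.array([.4885,-.142,.143]),keyfin(-129.5),55,.03,-1); delta(*t)
c=calibration("wrist");p,d=grab_frame("wrist");np.save("pics/w8.npy",d);np.save("pics/w8c.npy",c["world_to_cam"]);cv2.imwrite("pics/w8.png",p[:,:,::-1]);
o=[]
for n in("scene","side"):
    p,d=grab_frame(n);cv2.imwrite(f"pics/{n}8.png",p[:,:,::-1]);np.save(f"pics/{n}8.npy",d)
    u,v=map(int,proj(calibration(n),[.46,-.17,.11])); o.append(cv2.resize(p[v-35:v+35,u-45:u+45,::-1],(400,311),interpolation=2))
cv2.imwrite("pics/ss8.png",np.hstack(o))
E
```

```text
shift [ 100.3    0.5 -140.8] turn [ 0.4 -0.1  0. ]
clock: 10.42
eef_pos: [0.4609, -0.1739, 0.1368]
tool_rot: [-0.005, 0.613, -2.258]
force: [0.1, 0.2, -1.9]
opening: 0.129
[-0.164  0.939  0.079  1.677  0.576  1.338 -1.155] [ 0.05651234  0.18074382 -1.90668363] [ 0.90775858 -0.70079179  0.02748469]
shift [ 5.2  1.  -1.9] turn [ 0.4 -0.1 -0.1]
```

View pics/w8.png

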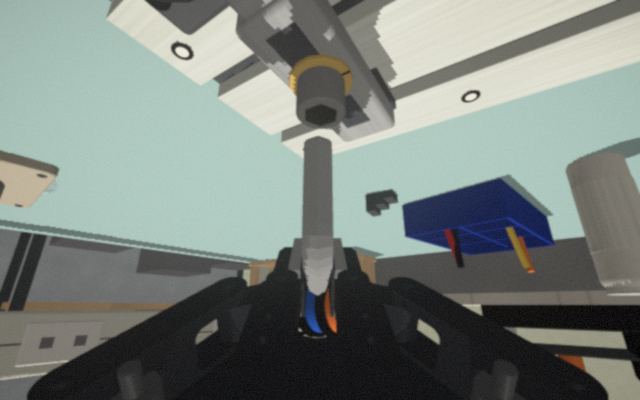

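View pics/ss8.png

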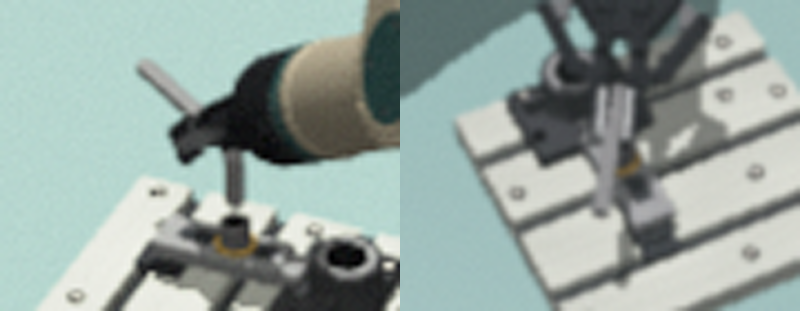

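```bash
python3 - <<'E'
from keyfit import *
a=cv2.imread("pics/w8.png")
cr=a[50:160,275:365]; o=cv2.resize(cr,None,fx=5.4,fy=5.4,interpolation=cv2.INTER_CUBIC); o=cv2.convertScaleAbs(o,alpha=1.8,beta=10)
for k in range(0,90,10): cv2.putText(o,str(275+k),(int(k*5.4),10),0,.35,(0,0,255),1)
for k in range(0,110,10): cv2.putText(o,str(50+k),(0,int(k*5.4)+8),0,.35,(0,0,255),1)
cv2.imwrite("pics/w8z.png",o)
s=sense();c=dict(calibration("wrist"));c["world_to_cam"]=np.load("pics/w8c.npy")
org,K=keypts(s["eef_pos"],R(s),np.zeros(6)); o,t,t5=edges(c,org,K); print(org,"pred tip vert",t,t5)
for p in ([.4885,-.142,.080],):
    print("mouth pred",proj(c,p)); n=az(40.5); m=az(-49.5)
    for d in (n,-n,m,-m): print(proj(c,p+.0115*d))
E
```

```text
[ 0.49034004 -0.13928116  0.14901542] pred tip vert (np.float64(319.64078051486365), np.float64(143.41292480399105)) (np.float64(319.61829446972445), np.float64(140.63602590305584))
mouth pred (np.float64(320.2993228365287), np.float64(117.36737811035474))
(np.float64(325.39492212158007), np.float64(101.08389560945882))
(np.float64(315.95626995303314), np.float64(131.24602548286924))
(np.float64(344.38797760474125), np.float64(120.14073258222584))
(np.float64(295.50998718486176), np.float64(114.51335344414608))
```

View pics/w8z.png

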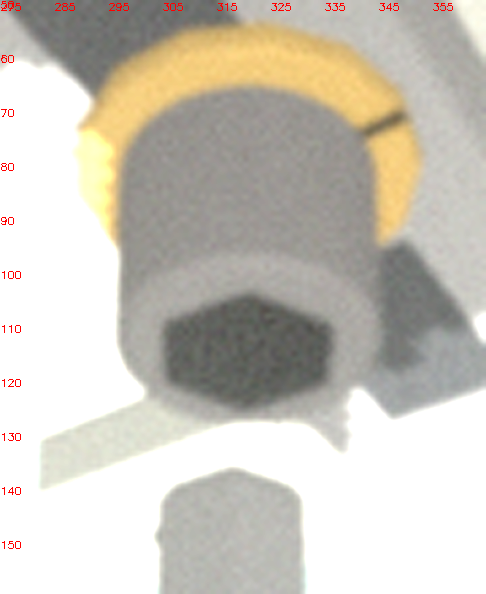

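```bash
cat > snap.py <<'E'
from keyfit import *
import sys
def snap(n):
    s=sense();c=calibration("wrist");p,d=grab_frame("wrist")
    s2=sense(); np.savez(f"pics/{n}.npz",W=c["world_to_cam"],eef=s["eef_pos"],R=R(s),d=d); cv2.imwrite(f"pics/{n}.png",p[:,:,::-1])
    print("clock",s["clock"],"eef",s["eef_pos"].round(4),"->",s2["eef_pos"].round(4),"F",s["force"].round(2),"M",s["torque"].round(3))
    return s,c,p
def crop(p,n,b=(50,160,275,365),f=5.4):
    a=p[b[0]:b[1],b[2]:b[3],::-1]; o=cv2.resize(a,None,fx=f,fy=f,interpolation=cv2.INTER_CUBIC); o=cv2.convertScaleAbs(o,alpha=1.6,beta=10)
    for k in range(0,b[3]-b[2],10): cv2.putText(o,str(b[2]+k),(int(k*f),10),0,.35,(0,0,255),1)
    for k in range(0,b[1]-b[0],10): cv2.putText(o,str(b[0]+k),(0,int(k*f)+8),0,.35,(0,0,255),1)
    cv2.imwrite(f"pics/{n}z.png",o)
E
python3 -m inch '0 1 0 0 0 0 5;0 1 0 0 0 0 5;0 1 0 0 0 0 5;0 1 0 0 0 0 5'; python3 - <<'E'
from snap import *
s,c,p=snap("w9");crop(p,"w9")
W=c["world_to_cam"];T=np.linalg.inv(W);print("cam in tool",(R(s).T@(T[:3,3]-s["eef_pos"])).round(4))
org,K=keypts(s["eef_pos"],R(s),np.zeros(6)); o,t,t5=edges(c,org,K); print(org,K.round(3).tolist(),"pred tip vert",t,t5,o)
print("mouth pred",proj(c,[.4885,-.142,.080]))
E
```

```text
clock: 11.08
eef_pos: [0.4621, -0.1749, 0.1374]
tool_rot: [-0.003, 0.614, -2.257]
force: [0.4, 1.2, -2.3]
opening: 0.125
clock 11.075 eef [ 0.4621 -0.1749  0.1374] -> [ 0.462  -0.1749  0.1374] F [ 0.38  1.23 -2.28] M [ 0.911 -0.756 -0.059]
cam in tool [-0.1415  0.     -0.0686]
[ 0.49074724 -0.13982616  0.14828044] [[0.0, -0.774, 0.633], [0.004, 0.633, 0.774], [-1.0, 0.002, 0.003]] pred tip vert (np.float64(317.2245772028868), np.float64(140.73512064259523)) (np.float64(317.22616274016224), np.float64(138.0207650334233)) [[(np.float64(332.7377912408937), np.float64(211.06471272500713)), (np.float64(331.69187670392654), np.float64(153.6316593708702))], [(np.float64(301.65171123079267), np.float64(211.0521714141294)), (np.float64(302.7483776737736), np.float64(153.62101873503929))]]
mouth pred (np.float64(316.7986002308299), np.float64(116.27344488959704))
```

View pics/w9z.png

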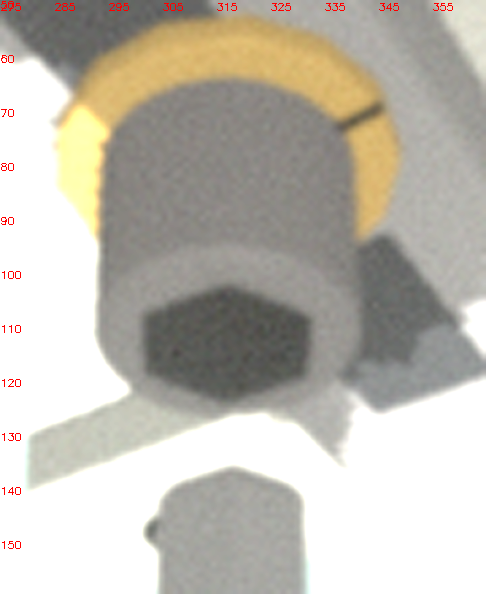

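```bash
python3 - <<'E'
from keyfit import *
z=np.load("pics/w9.npz")
s0=sense()
# pose at time of scene8/side8 ~ eef before last move: shift by measured (small) -> use w8 sense: [.4609,-.1739,.1368]-ish settled
o=[]
for n in("scene","side"):
    c=calibration(n);p,d=grab_frame(n)
    s=sense();org,K=keypts(s["eef_pos"],R(s),np.zeros(6))
    u,v=map(int,proj(c,[.46,-.17,.11])); u0,v0=u-45,v-35
    im=cv2.resize(p[v0:v0+70,u0:u0+90,::-1],(720,560),interpolation=2)
    q=[proj(c,org+K@np.array(x)) for x in ([0.051,0,0],[0,0,0],[0,0,-.119])]+[proj(c,[.4885,-.142,.080])]
    print(n,np.array(q).round(1).tolist())
    o.append(im.copy())
    for k in range(0,90,10): cv2.putText(o[-1],str(u0+k),(k*8,10),0,.35,(0,0,255),1)
    for k in range(0,70,10): cv2.putText(o[-1],str(v0+k),(0,k*8+8),0,.35,(0,0,255),1)
    for (a,b) in q: cv2.circle(o[-1],(int((a-u0+.5)*8),int((b-v0+.5)*8)),4,(0,0,255),1)
cv2.imwrite("pics/sc9.png",o[0]);cv2.imwrite("pics/si9.png",o[1])
E
```

```text
scene [[271.0, 183.4], [270.3, 170.2], [250.0, 152.7], [270.6, 187.2]]
side [[322.7, 231.6], [322.6, 221.9], [318.2, 251.5], [322.6, 235.5]]
```

View pics/sc9.png

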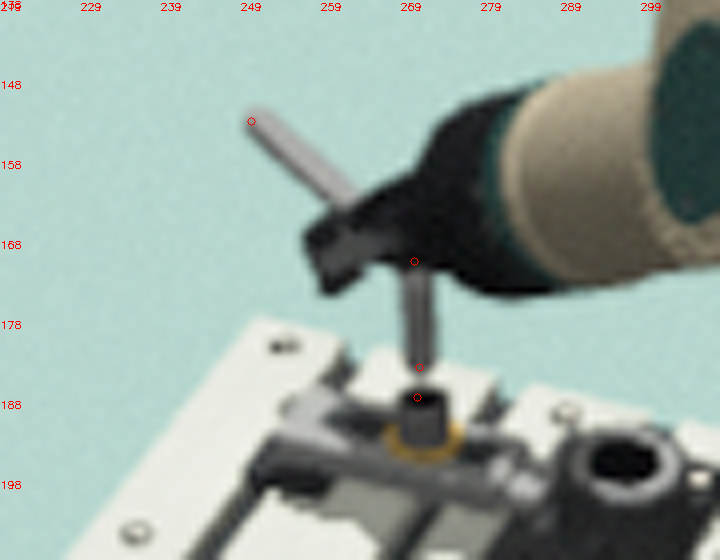

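View pics/si9.png

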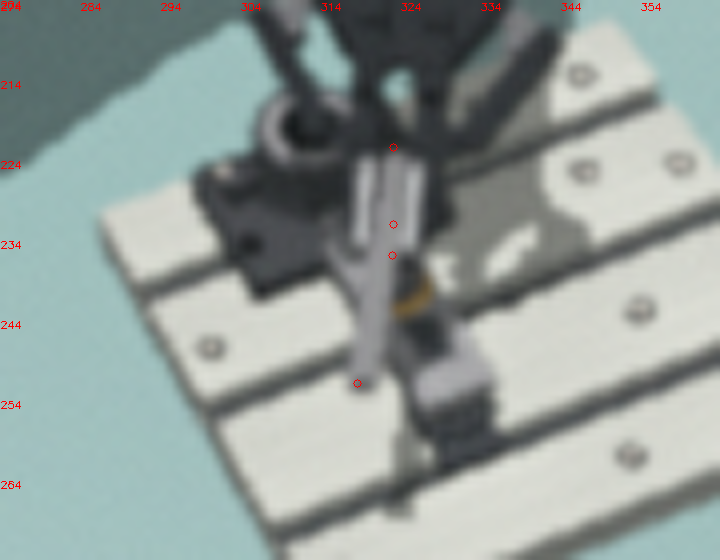

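```bash
python3 - <<'E'
from keyfit import *
o=[]
for n in("scene","side"):
    a=cv2.imread(f"pics/{n}0.png");c=calibration(n);u,v=proj(c,[.4885,-.142,.08]);print(n,u,v); u0,v0=int(u)-14,int(v)-14
    im=cv2.resize(a[v0:v0+28,u0:u0+28],(392,392),interpolation=cv2.INTER_CUBIC);im=cv2.convertScaleAbs(im,alpha=1.3)
    for d in ([0,0],[.0115,0],[-.0115,0],[0,.0115],[0,-.0115]):
        q=proj(c,[.4885+d[0],-.142+d[1],.08]); cv2.circle(im,(int((q[0]-u0+.5)*14),int((q[1]-v0+.5)*14)),3,(0,0,255),1)
    for k in range(0,28,4): cv2.putText(im,str(u0+k),(k*14,10),0,.35,(0,0,255),1);cv2.putText(im,str(v0+k),(0,k*14+8),0,.35,(0,0,255),1)
    o.append(im)
cv2.imwrite("pics/head0.png",np.hstack(o))
E
```

```text
scene 270.6469596589526 187.2125190983971
side 322.585752137979 235.4783507099932
```

View pics/head0.png

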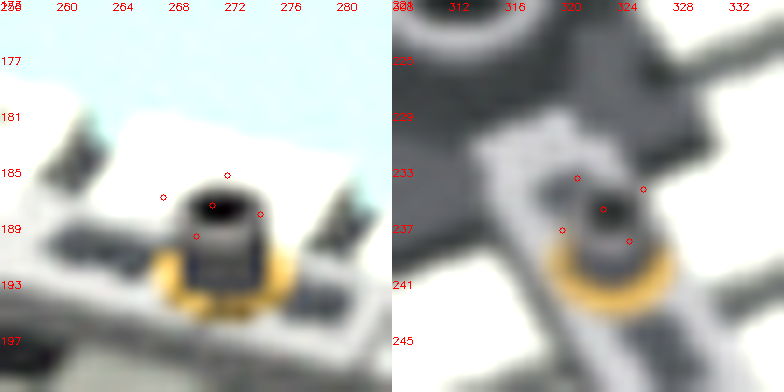

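```bash
python3 -m inch '4 -0.2 -5 0 0 0 5;8.2 -0.4 -10.1 0 0 0 5;8.2 -0.4 -10.1 0 0 0 5;8.2 -0.4 -10.1 0 0 0 5' ; python3 - <<'E'
from snap import *
s,c,p=snap("w10");crop(p,"w10",(60,170,275,365))
org,K=keypts(s["eef_pos"],R(s),np.zeros(6)); print("tip",(org+K[:,0]*.051).round(4),K[:,0].round(4))
E
```

```text
clock: 11.72
eef_pos: [0.4611, -0.1754, 0.1243]
tool_rot: [-0.003, 0.613, -2.257]
force: [0.8, 0.3, -2.6]
opening: 0.125
clock 11.725 eef [ 0.4611 -0.1754  0.1243] -> [ 0.4612 -0.1753  0.1244] F [ 0.78  0.33 -2.59] M [ 0.941 -0.741 -0.028]
tip [ 0.4898 -0.1401  0.0841] [-4.0e-04  3.5e-03 -1.0e+00]
```

View pics/w10z.png

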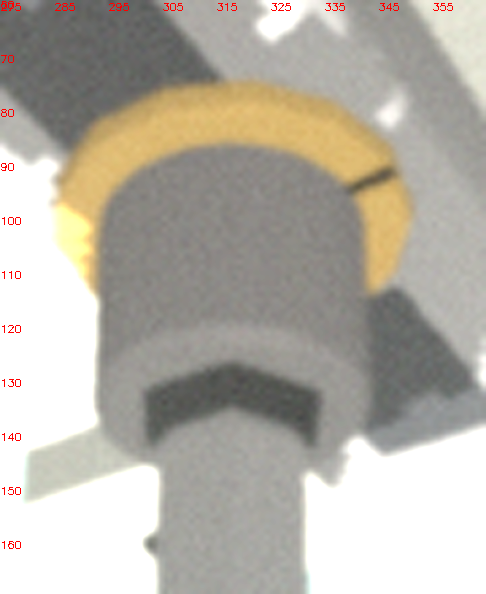

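```bash
python3 -m inch '0.6 0 -0.8 0 0 0 5;1.1 0 -1.6 0 0 0 5;1.1 0 -1.6 0 0 0 5'; python3 -m inch '0.6 0 -0.8 0 0 0 5;0.6 0 -0.8 0 0 0 5'; python3 -m inch '0.6 0 -0.8 0 0 0 5;0.6 0 -0.8 0 0 0 5' ; python3 - <<'E'
from snap import *
s,c,p=snap("w11");crop(p,"w11",(60,170,275,365))
org,K=keypts(s["eef_pos"],R(s),np.zeros(6)); print("tip",(org+K[:,0]*.051).round(4),K[:,0].round(4))
E
```

```text
clock: 12.15
eef_pos: [0.4612, -0.1753, 0.1224]
tool_rot: [-0.003, 0.614, -2.257]
force: [-0.1, -0.8, -0.9]
opening: 0.127
clock: 12.4
eef_pos: [0.4611, -0.1753, 0.1214]
tool_rot: [-0.003, 0.614, -2.257]
force: [-0.2, -0.8, -0.5]
opening: 0.128
clock: 12.65
eef_pos: [0.4611, -0.1753, 0.1203]
tool_rot: [-0.003, 0.614, -2.257]
force: [0.2, 0.5, -1.1]
opening: 0.128
clock 12.65 eef [ 0.4611 -0.1753  0.1203] -> [ 0.4611 -0.1753  0.1204] F [ 0.21  0.54 -1.14] M [ 0.926 -0.793  0.002]
tip [ 0.4897 -0.1401  0.0802] [-3.0e-04  3.7e-03 -1.0e+00]
```

View pics/w11z.png

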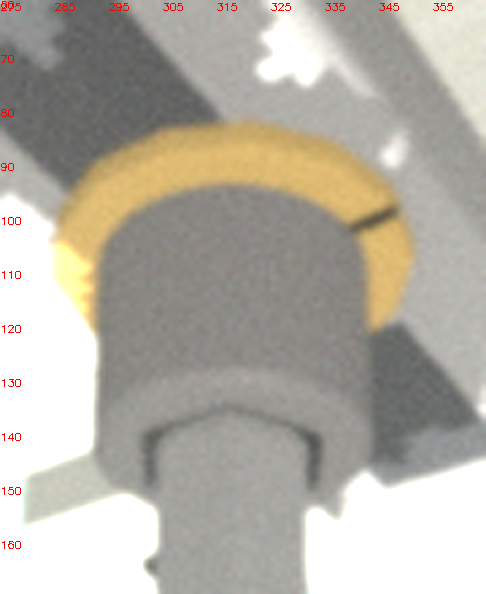

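```bash
python3 -m inch '0.5 0 0.3 0 0 0 5;1.1 0 -0.5 0 0 0 5;1.1 0 -0.5 0 0 0 5'; python3 -m inch '0.6 0 -0.8 0 0 0 5;0.6 0 -0.8 0 0 0 5'; python3 -m inch '0.6 0 -0.8 0 0 0 5;0.6 0 -0.8 0 0 0 5' ; python3 - <<'E'
from snap import *
s,c,p=snap("w12");crop(p,"w12",(60,170,275,365))
org,K=keypts(s["eef_pos"],R(s),np.zeros(6)); print("tip",(org+K[:,0]*.051).round(4),K[:,0].round(4))
E
```

```text
clock: 13.08
eef_pos: [0.4607, -0.1758, 0.1193]
tool_rot: [-0.003, 0.614, -2.257]
force: [-0.8, -0.1, -2.1]
opening: 0.122
clock: 13.32
eef_pos: [0.4607, -0.1758, 0.1183]
tool_rot: [-0.003, 0.614, -2.257]
force: [-0.2, 0.1, -1.8]
opening: 0.13
clock: 13.58
eef_pos: [0.4609, -0.1756, 0.1173]
tool_rot: [-0.003, 0.614, -2.257]
force: [0.0, 0.8, -0.3]
opening: 0.131
clock 13.575 eef [ 0.4609 -0.1756  0.1173] -> [ 0.4609 -0.1756  0.1173] F [ 0.01  0.79 -0.28] M [ 0.964 -0.743 -0.015]
tip [ 0.4896 -0.1404  0.0772] [ 3.e-04  4.e-03 -1.e+00]
```

View pics/w12z.png

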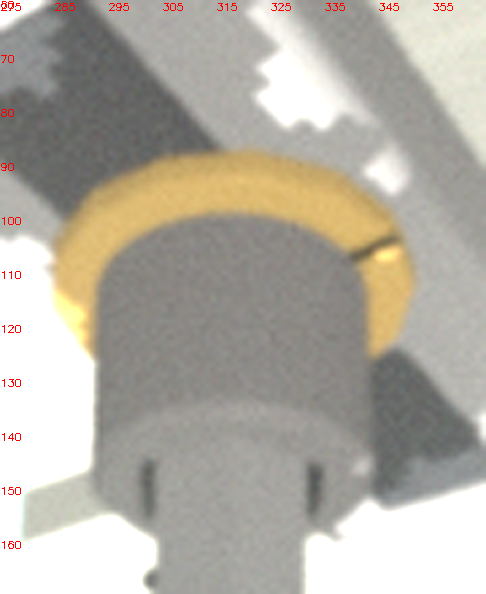

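```bash
python3 - <<'E'
import cv2,numpy as np
a=cv2.imread("pics/w12.png")[115:175,285:352]; b=cv2.imread("pics/w11.png")[115:175,285:352]
f=lambda a:cv2.resize(cv2.convertScaleAbs(cv2.GaussianBlur(a,(0,0),.7),alpha=4,beta=-280),None,fx=5.9,fy=5.9,interpolation=2)
cv2.imwrite("pics/w12e.png",np.hstack([f(b),f(a)]))
E
```

```text
(no output)
```

View pics/w12e.png

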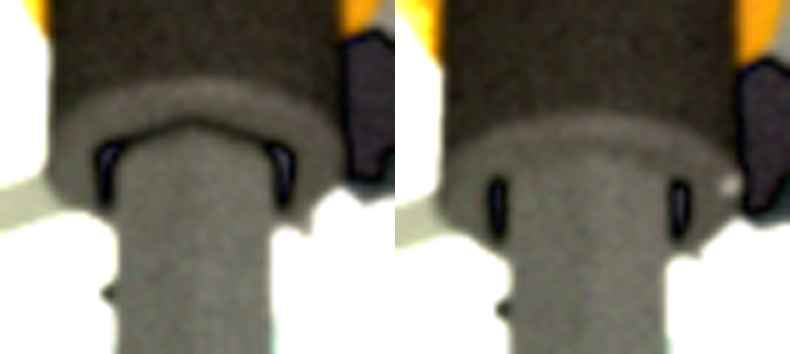

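```bash
python3 -m inch '0.6 0 -0.8 0 0 0 5;1.1 0 -1.6 0 0 0 5;1.1 0 -1.6 0 0 0 5'; python3 -m inch '0.6 0 -0.8 0 0 0 5;1.1 0 -1.6 0 0 0 5;1.1 0 -1.6 0 0 0 5';python3 - <<'E'
from snap import *
s,c,p=snap("w13");crop(p,"w13",(80,190,275,365))
org,K=keypts(s["eef_pos"],R(s),np.zeros(6)); print("tip",(org+K[:,0]*.051).round(4),K[:,0].round(4))
E
```

```text
clock: 14.0
eef_pos: [0.461, -0.1755, 0.1152]
tool_rot: [-0.003, 0.614, -2.257]
force: [1.6, 2.1, 0.5]
opening: 0.126
clock: 14.38
eef_pos: [0.461, -0.1756, 0.1134]
tool_rot: [-0.003, 0.614, -2.257]
force: [2.1, 2.4, 0.2]
opening: 0.123
clock 14.375 eef [ 0.461  -0.1756  0.1134] -> [ 0.4609 -0.1756  0.1133] F [2.07 2.44 0.24] M [ 1.149 -0.886 -0.056]
tip [ 0.4896 -0.1403  0.0732] [ 3.0e-04  4.1e-03 -1.0e+00]
```

View pics/w13z.png

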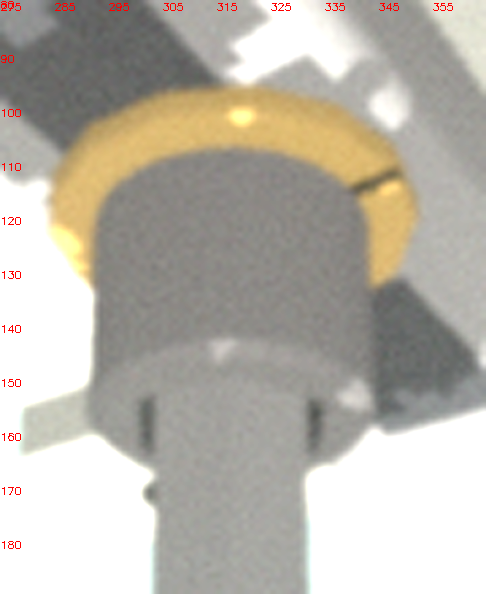

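```bash
python3 -m inch '-0.5 0 -0.3 0 0 0 5;0.1 0 -1.2 0 0 0 5;0.1 0 -1.2 0 0 0 5'; python3 -c "from h import *;s=sense();print(s['force'].round(2),s['torque'].round(3))"; python3 -m inch '0.6 0 -0.8 0 0 0 5;1.1 0 -1.6 0 0 0 5;1.1 0 -1.6 0 0 0 5';python3 - <<'E'
from snap import *
s=sense();print(s['force'].round(2),s['torque'].round(3))
org,K=keypts(s["eef_pos"],R(s),np.zeros(6)); print("tip",(org+K[:,0]*.051).round(4),K[:,0].round(4))
E
```

```text
clock: 14.8
eef_pos: [0.461, -0.1754, 0.1124]
tool_rot: [-0.003, 0.613, -2.257]
force: [1.6, 1.8, -0.6]
opening: 0.13
[ 1.61  1.79 -0.61] [ 1.049 -0.822 -0.024]
clock: 15.18
eef_pos: [0.4611, -0.1753, 0.1104]
tool_rot: [-0.003, 0.614, -2.257]
force: [0.7, 0.2, -0.6]
opening: 0.128
[ 0.65  0.2  -0.59] [ 1.016 -0.857  0.004]
tip [ 0.4897 -0.1401  0.0703] [-2.0e-04  3.7e-03 -1.0e+00]
```

Sliding in freely. I'll keep going in small steps until it bottoms.

```bash
for i in 1; do python3 -m inch '0.6 0 -0.8 0 0 0 5;1.1 0 -1.6 0 0 0 5;1.1 0 -1.6 0 0 0 5'; done; python3 -m inch '0.6 0 -0.8 0 0 0 5;0.6 0 -0.8 0 0 0 5'; python3 -m inch '0.6 0 -0.8 0 0 0 5;0.6 0 -0.8 0 0 0 5'; python3 - <<'E'
from snap import *
s=sense();print(s['force'].round(2),s['torque'].round(3))
org,K=keypts(s["eef_pos"],R(s),np.zeros(6)); print("tip",(org+K[:,0]*.051).round(4),K[:,0].round(4))
E
```

```text
clock: 15.55
eef_pos: [0.4611, -0.1753, 0.1085]
tool_rot: [-0.003, 0.614, -2.257]
force: [1.3, 0.7, -1.5]
opening: 0.128
clock: 15.8
eef_pos: [0.461, -0.1754, 0.1078]
tool_rot: [-0.003, 0.613, -2.257]
force: [1.3, 1.1, 1.7]
opening: 0.128
clock: 16.05
eef_pos: [0.461, -0.1756, 0.1076]
tool_rot: [-0.002, 0.612, -2.257]
force: [0.9, 2.7, 5.8]
opening: 0.129
[0.94 2.66 5.76] [ 0.505 -0.271 -0.089]
tip [ 0.4897 -0.1404  0.0674] [-7.0e-04  2.2e-03 -1.0e+00]
```

```bash
python3 -m inch '0.3 0 -0.4 0 0 0 5;0.3 0 -0.4 0 0 0 5'; python3 - <<'E'
from snap import *
s,c,p=snap("w14");crop(p,"w14",(90,200,275,365))
org,K=keypts(s["eef_pos"],R(s),np.zeros(6)); print("tip",(org+K[:,0]*.051).round(4),K[:,0].round(4))
E
```

```text
clock: 16.3
eef_pos: [0.461, -0.1757, 0.1076]
tool_rot: [-0.002, 0.612, -2.257]
force: [1.0, 3.1, 7.7]
opening: 0.13
clock 16.3 eef [ 0.461  -0.1757  0.1076] -> [ 0.461  -0.1757  0.1075] F [0.99 3.1  7.73] M [ 0.377 -0.064 -0.17 ]
tip [ 0.4896 -0.1405  0.0673] [-7.0e-04  1.7e-03 -1.0e+00]
```

View pics/w14z.png

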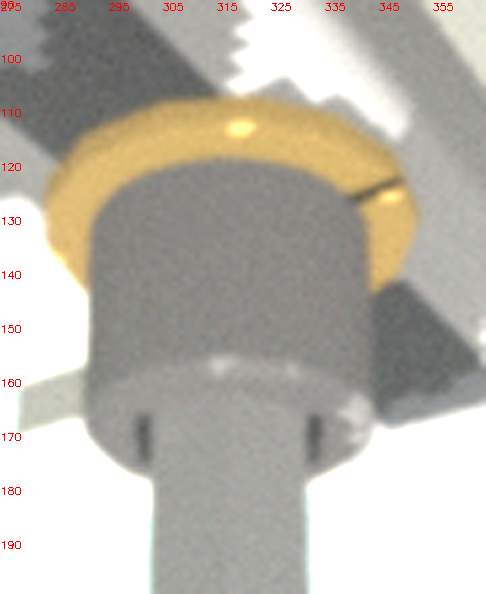

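```bash
python3 - <<'E'
from keyfit import *
for n in ("w9","w14"):
    z=np.load(f"pics/{n}.npz");c=dict(calibration("wrist"));c["world_to_cam"]=z["W"]
    org,K=keypts(z["eef"],z["R"],np.zeros(6))
    print(n,"tip5",edges(c,org,K)[2],[ (d,round(proj(c,org+K@np.array([.051-d*1e-3,0,0]))[1],1)) for d in (0,8,10,11,12,13,14,15)])
    print(" mouth from socket est",proj(c,[.4896,-.1405,.080]))
    # slot ends: side flats at y=+-6.25, z=+-3.46 at depth
    for d in (12,14): print(d,[np.round(proj(c,org+K@np.array([.051-d*1e-3,.00625*sy,.00375*sz])),1).tolist() for sy in(-1,1) for sz in(1,-1)])
E
```

```text
w9 tip5 (np.float64(317.22616274016224), np.float64(138.0207650334233)) [(0, np.float64(145.3)), (8, np.float64(161.8)), (10, np.float64(166.1)), (11, np.float64(168.2)), (12, np.float64(170.4)), (13, np.float64(172.6)), (14, np.float64(174.7)), (15, np.float64(176.9))]
 mouth from socket est (np.float64(316.5813837186037), np.float64(113.76547408173326))
12 [[332.6, 166.4], [331.7, 174.2], [301.9, 166.3], [302.7, 174.2]]
14 [[332.7, 170.8], [331.8, 178.5], [301.8, 170.8], [302.6, 178.4]]
w14 tip5 (np.float64(317.19552817625754), np.float64(138.04977775044205)) [(0, np.float64(145.3)), (8, np.float64(161.9)), (10, np.float64(166.1)), (11, np.float64(168.3)), (12, np.float64(170.4)), (13, np.float64(172.6)), (14, np.float64(174.8)), (15, np.float64(177.0))]
 mouth from socket est (np.float64(316.98989610334144), np.float64(171.87704892677885))
12 [[332.5, 166.4], [331.7, 174.2], [301.8, 166.4], [302.7, 174.2]]
14 [[332.6, 170.8], [331.8, 178.5], [301.7, 170.8], [302.6, 178.5]]
```

```bash
cat > swing.py <<'E'
from keyfit import *
C=np.array([.4896,-.1405,0]);DS=.24
def rows(ths,lift=0):
    s=sense();r=R(s);p=s["eef_pos"]
    for t in ths:
        Q=Ro.from_rotvec([0,0,-np.radians(t)]).as_matrix()
        p2=C+Q@(p-C)+[0,0,lift]
        print(t,(r.T@(p2-p)*1e3).round(1),np.degrees(Ro.from_matrix(r.T@Q@r).as_rotvec()).round(2))
def rd():
    s=sense();r=R(s);x=r[:,0];F=s["force"];ref=s["eef_pos"]-DS*x
    mz=s["torque"][2]+np.cross(ref-C,F)[2]; L=np.degrees(np.arctan2(x[1],x[0]))
    print("clk %.2f L %.2f deg F %s M %s Tz %.3f open %.3f z %.4f rad %.4f"%(s["clock"],L,F.round(1),s["torque"].round(2),mz,s["opening"],s["eef_pos"][2],np.hypot(*(s["eef_pos"]-C)[:2])))
E
python3 -c "
from swing import *
rd(); rows((2,4,6,8,10,12),.0004)"
```

```text
clk 16.35 L -129.32 deg F [1.6 2.5 7.5] M [ 0.32 -0.1  -0.15] Tz -0.098 open 0.128 z 0.1075 rad 0.0453
2 [-0.2 -1.6  0.3] [ 1.15  0.   -1.64]
4 [-0.3 -3.2  0.3] [ 2.3   0.01 -3.27]
6 [-0.4 -4.7  0.2] [ 3.45  0.01 -4.91]
8 [-0.6 -6.3  0.1] [ 4.59  0.01 -6.55]
10 [-0.8 -7.9 -0.1] [ 5.74  0.02 -8.19]
12 [-1.  -9.4 -0.2] [ 6.89  0.02 -9.82]
```

```bash
python3 -m inch '-0.2 -1.6 0.3 1.15 0 -1.64 5;-0.3 -3.2 0.3 2.3 0 -3.27 5;-0.3 -3.2 0.3 2.3 0 -3.27 5' 100; python3 -c "
from swing import *
rd()"; python3 -m inch '-0.2 -1.6 0 1.15 0 -1.64 5;-0.3 -3.2 -0.1 2.3 0 -3.27 5;-0.3 -3.2 -0.1 2.3 0 -3.27 5'; python3 -c "
from swing import *
rd()"; python3 -m inch '-0.2 -1.6 0 1.15 0 -1.64 5;-0.3 -3.2 -0.1 2.3 0 -3.27 5;-0.3 -3.2 -0.1 2.3 0 -3.27 5'; python3 -c "
from swing import *
rd();rows((2,4))"
```

```text
clock: 16.73
eef_pos: [0.4589, -0.1735, 0.1076]
tool_rot: [-0.002, 0.613, -2.328]
force: [2.5, 3.0, 6.3]
opening: 0.117
clk 16.73 L -133.36 deg F [2.5 3.  6.3] M [ 0.46 -0.22 -0.02] Tz 0.019 open 0.117 z 0.1076 rad 0.0451
clock: 17.1
eef_pos: [0.4569, -0.1712, 0.1076]
tool_rot: [-0.002, 0.613, -2.396]
force: [1.5, 2.5, 6.2]
opening: 0.12
clk 17.10 L -137.31 deg F [1.5 2.5 6.2] M [ 0.41 -0.28  0.29] Tz 0.414 open 0.120 z 0.1076 rad 0.0448
clock: 17.48
eef_pos: [0.4549, -0.1689, 0.1076]
tool_rot: [-0.002, 0.612, -2.466]
force: [2.7, 2.7, 6.3]
opening: 0.114
clk 17.48 L -141.32 deg F [2.7 2.7 6.3] M [ 0.28 -0.36  0.6 ] Tz 0.666 open 0.114 z 0.1076 rad 0.0448
2 [-0.  -1.6 -0. ] [ 1.15  0.   -1.64]
4 [-0.1 -3.1 -0.1] [ 2.3   0.01 -3.27]
```

```bash
python3 -m inch '-0.2 -1.6 0.2 1.15 0 -1.64 5;-0.3 -3.1 0.2 2.3 0 -3.27 5;-0.3 -3.1 0.2 2.3 0 -3.27 5'; python3 -c "
from swing import *
rd()"; python3 -m inch '-0.2 -1.6 0 1.15 0 -1.64 5;-0.2 -3.1 -0.1 2.3 0 -3.27 5;-0.2 -3.1 -0.1 2.3 0 -3.27 5'; python3 -c "
from swing import *
rd()"; python3 -m inch '-0.2 -1.6 0 1.15 0 -1.64 5;-0.2 -3.1 -0.1 2.3 0 -3.27 5;-0.2 -3.1 -0.1 2.3 0 -3.27 5'; python3 -c "
from swing import *
rd();rows((2,4));print(sense()['joint_pos'].round(2))
p,d=grab_frame('wrist');cv2.imwrite('pics/w15.png',p[80:230,240:400,::-1].repeat(4,0).repeat(4,1))"
```

```text
clock: 17.85
eef_pos: [0.453, -0.1663, 0.1076]
tool_rot: [-0.002, 0.613, -2.538]
force: [2.6, 0.8, 6.9]
opening: 0.119
clk 17.85 L -145.40 deg F [2.6 0.8 6.9] M [ 0.21 -0.34  0.6 ] Tz 0.476 open 0.119 z 0.1076 rad 0.0448
clock: 18.23
eef_pos: [0.4513, -0.1637, 0.1076]
tool_rot: [-0.002, 0.612, -2.608]
force: [1.9, 1.2, 6.2]
opening: 0.122
clk 18.23 L -149.43 deg F [1.9 1.2 6.2] M [ 0.11 -0.42  0.64] Tz 0.651 open 0.122 z 0.1076 rad 0.0448
clock: 18.6
eef_pos: [0.4498, -0.161, 0.1076]
tool_rot: [-0.002, 0.612, -2.678]
force: [2.4, 0.2, 6.0]
opening: 0.119
clk 18.60 L -153.44 deg F [2.4 0.2 6. ] M [ 0.1  -0.42  0.68] Tz 0.543 open 0.119 z 0.1076 rad 0.0447
2 [-0.  -1.6 -0. ] [ 1.15  0.   -1.64]
4 [-0.1 -3.1 -0. ] [ 2.3   0.01 -3.27]
[-0.05  1.05  0.1   1.48  0.32  1.5  -1.24]
```

View pics/w15.png

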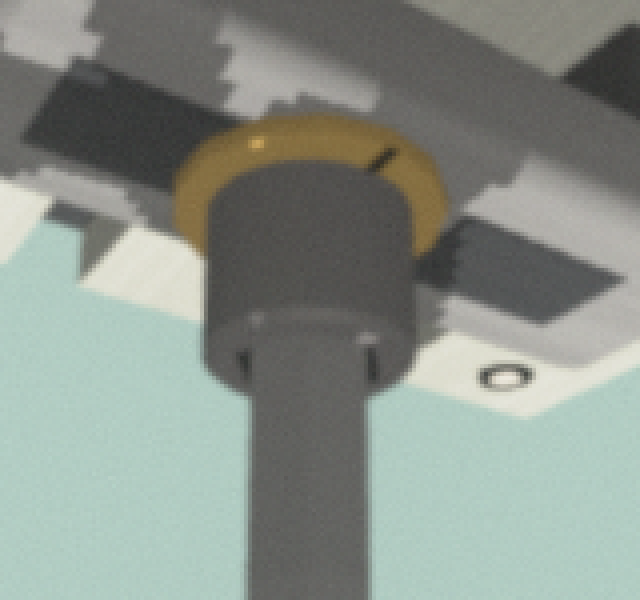

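```bash
python3 -m inch '0 -1.6 0 1.15 0 -1.64 5;-0.1 -3.1 0 2.3 0 -3.27 5;-0.1 -3.1 0 2.3 0 -3.27 5'; python3 -c "
from swing import *
rd()"; python3 -m inch '0 -1.6 0 1.15 0 -1.64 5;-0.1 -3.1 0 2.3 0 -3.27 5;-0.1 -3.1 0 2.3 0 -3.27 5'; python3 -c "
from swing import *
rd()"; python3 -m inch '0 -1.6 0 1.15 0 -1.64 5;-0.1 -3.1 0 2.3 0 -3.27 5;-0.1 -3.1 0 2.3 0 -3.27 5'; python3 -c "
from swing import *
rd()";  python3 -m inch '0 -1.6 0 1.15 0 -1.64 5;-0.1 -3.1 0 2.3 0 -3.27 5;-0.1 -3.1 0 2.3 0 -3.27 5'; python3 -c "
from swing import *
rd()";python3 -m inch '0 -1.6 0 1.15 0 -1.64 5;-0.1 -3.1 0 2.3 0 -3.27 5;-0.1 -3.1 0 2.3 0 -3.27 5'; python3 -c "
from swing import *
rd();rows((1,2));print(sense()['joint_pos'].round(2))"
```

```text
clock: 19.02
eef_pos: [0.4485, -0.1581, 0.1076]
tool_rot: [-0.002, 0.612, -2.748]
force: [2.3, -0.7, 6.8]
opening: 0.117
clk 19.02 L -157.44 deg F [ 2.3 -0.7  6.8] M [ 0.08 -0.43  0.67] Tz 0.439 open 0.117 z 0.1076 rad 0.0447
clock: 19.4
eef_pos: [0.4474, -0.1553, 0.1077]
tool_rot: [-0.002, 0.612, -2.818]
force: [3.0, -0.2, 6.4]
opening: 0.116
clk 19.40 L -161.44 deg F [ 3.  -0.2  6.4] M [ 0.11 -0.58  0.7 ] Tz 0.529 open 0.116 z 0.1077 rad 0.0447
clock: 19.77
eef_pos: [0.4465, -0.1523, 0.1077]
tool_rot: [-0.002, 0.612, -2.887]
force: [3.9, 0.3, 6.1]
opening: 0.116
clk 19.77 L -165.44 deg F [3.9 0.3 6.1] M [ 0.02 -0.57  0.67] Tz 0.561 open 0.116 z 0.1077 rad 0.0447
clock: 20.15
eef_pos: [0.4458, -0.1493, 0.1077]
tool_rot: [-0.002, 0.612, -2.957]
force: [2.0, 0.0, 6.2]
opening: 0.118
clk 20.15 L -169.44 deg F [2.  0.  6.2] M [ 0.   -0.63  0.68] Tz 0.631 open 0.118 z 0.1077 rad 0.0446
clock: 20.52
eef_pos: [0.4454, -0.1462, 0.1077]
tool_rot: [-0.002, 0.612, -3.027]
force: [2.4, 0.1, 5.2]
opening: 0.119
clk 20.52 L -173.45 deg F [2.4 0.1 5.2] M [-0.08 -0.58  0.7 ] Tz 0.685 open 0.119 z 0.1077 rad 0.0446
1 [ 0.  -0.8  0. ] [ 0.57  0.   -0.82]
2 [-0.  -1.6 -0. ] [ 1.15  0.   -1.64]
[ 0.05  1.08  0.13  1.37  0.12  1.63 -1.34]
```

```bash
for i in 1; do python3 -m inch '0 -0.8 0 0.57 0 -0.82 5;0 -1.6 0 1.15 0 -1.64 5;0 -1.6 0 1.15 0 -1.64 5' >/dev/null; python3 -c "
from swing import *
rd()"; python3 -m inch '0 -0.8 0 0.57 0 -0.82 5;0 -0.8 0 0.57 0 -0.82 5' >/dev/null; python3 -c "
from swing import *
rd()"; python3 -m inch '0 -0.8 0 0.57 0 -0.82 5;0 -0.8 0 0.57 0 -0.82 5' >/dev/null; python3 -c "
from swing import *
rd();rows((1,))"; done
```

```text
clk 20.90 L -175.40 deg F [ 3.7 -1.1  5.3] M [-0.1  -0.68  0.73] Tz 0.517 open 0.118 z 0.1077 rad 0.0446
clk 21.15 L -176.39 deg F [ 2.8 -1.8  5.4] M [-0.18 -0.73  0.74] Tz 0.443 open 0.116 z 0.1077 rad 0.0446
clk 21.40 L -177.39 deg F [ 2.7 -0.6  4.2] M [-0.21 -0.7   0.83] Tz 0.721 open 0.119 z 0.1077 rad 0.0446
1 [ 0.  -0.8  0. ] [ 0.57  0.   -0.82]
```

```bash
python3 -m inch '0 -0.8 0 0.57 0 -0.82 5;0 -0.8 0 0.57 0 -0.82 5' >/dev/null; python3 -c "
from swing import *
rd()"; python3 -m inch '0 0 0 0 0 0 5'>/dev/null;python3 -c "
from swing import *
rd()"
```

```text
clk 21.65 L -178.40 deg F [ 3.4 -1.   5.7] M [-0.17 -0.72  0.81] Tz 0.650 open 0.114 z 0.1077 rad 0.0446
clk 21.77 L -178.36 deg F [ 3.  -1.2  5.1] M [-0.18 -0.71  0.75] Tz 0.555 open 0.122 z 0.1077 rad 0.0446
```

```bash
for i in 1; do python3 -m inch '0 -0.8 0 0.57 0 -0.82 5;0 -0.8 0 0.57 0 -0.82 5' >/dev/null; python3 -c "
from swing import *
rd()"; python3 -m inch '0 -0.8 0 0.57 0 -0.82 5;0 -0.8 0 0.57 0 -0.82 5' >/dev/null; python3 -c "
from swing import *
rd();rows((1,))"; done
```

```text
clk 22.02 L -179.40 deg F [ 3.7 -0.8  4.9] M [-0.16 -0.7   0.78] Tz 0.663 open 0.116 z 0.1077 rad 0.0445
clk 22.27 L 179.60 deg F [ 3.6 -0.8  4.9] M [-0.22 -0.75  0.77] Tz 0.657 open 0.118 z 0.1077 rad 0.0446
1 [ 0.  -0.8  0. ] [ 0.57  0.   -0.82]
```

```bash
python3 -m inch '0 -0.8 0 0.57 0 -0.82 5;0 -0.8 0 0.57 0 -0.82 5' >/dev/null; python3 -c "
from swing import *
rd()"
```

```text
clk 22.52 L 178.60 deg F [ 3.6 -2.   5.1] M [-0.24 -0.68  0.8 ] Tz 0.500 open 0.119 z 0.1077 rad 0.0445
```

```bash
python3 -m inch '0 -0.8 0 0.57 0 -0.82 5;0 -0.8 0 0.57 0 -0.82 5' >/dev/null; python3 -c "
from swing import *
rd()";  python3 -m inch '0 -0.8 0 0.57 0 -0.82 5;0 -0.8 0 0.57 0 -0.82 5' >/dev/null; python3 -c "
from swing import *
rd()"
```

```text
clk 22.77 L 177.60 deg F [ 2.9 -0.9  5.3] M [-0.26 -0.72  0.86] Tz 0.743 open 0.121 z 0.1077 rad 0.0445
clk 23.02 L 176.60 deg F [ 2.2 -1.4  4.8] M [-0.33 -0.74  0.82] Tz 0.637 open 0.118 z 0.1077 rad 0.0446
```

```bash
python3 -m inch '0 -0.8 0 0.57 0 -0.82 5;0 -0.8 0 0.57 0 -0.82 5' >/dev/null; python3 -c "
from swing import *
rd()";  python3 -m inch '0 -0.8 0 0.57 0 -0.82 5;0 -0.8 0 0.57 0 -0.82 5' >/dev/null; python3 -c "
from swing import *
rd()"
```

```text
clk 23.27 L 175.59 deg F [ 3.6 -1.9  5. ] M [-0.27 -0.79  0.77] Tz 0.524 open 0.120 z 0.1077 rad 0.0445
clk 23.52 L 174.59 deg F [ 3.6 -2.2  4.8] M [-0.36 -0.7   0.8 ] Tz 0.527 open 0.120 z 0.1077 rad 0.0445
```

```bash
python3 -m inch '0 -0.8 0 0.57 0 -0.82 5;0 -0.8 0 0.57 0 -0.82 5' >/dev/null; python3 -c "
from swing import *
rd()";  python3 -m inch '0 -0.8 0 0.57 0 -0.82 5;0 -0.8 0 0.57 0 -0.82 5' >/dev/null; python3 -c "
from swing import *
rd()"
```

```text
clk 23.77 L 173.59 deg F [ 2.6 -2.1  4.8] M [-0.3  -0.74  0.81] Tz 0.533 open 0.118 z 0.1077 rad 0.0445
clk 24.02 L 172.59 deg F [ 2.2 -2.4  5.4] M [-0.32 -0.73  0.81] Tz 0.485 open 0.120 z 0.1077 rad 0.0445
```

```bash
python3 -m inch '0 -0.8 0 0.57 0 -0.82 5;0 -0.8 0 0.57 0 -0.82 5' >/dev/null; python3 -c "
from swing import *
rd()";  python3 -m inch '0 -0.8 0 0.57 0 -0.82 5;0 -0.8 0 0.57 0 -0.82 5' >/dev/null; python3 -c "
from swing import *
rd()
p,d=grab_frame('wrist');cv2.imwrite('pics/w16.png',p[80:230,240:400,::-1].repeat(4,0).repeat(4,1))"
```

```text
clk 24.27 L 171.59 deg F [ 2.7 -1.5  6.2] M [-0.33 -0.76  0.81] Tz 0.640 open 0.118 z 0.1077 rad 0.0445
clk 24.52 L 170.59 deg F [ 3.2 -3.   4.7] M [-0.42 -0.73  0.8 ] Tz 0.432 open 0.117 z 0.1077 rad 0.0445
```

View pics/w16.png

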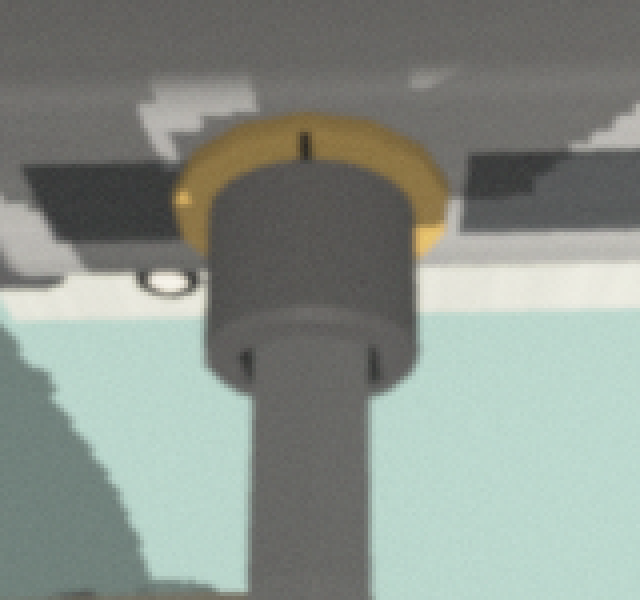

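```bash
python3 -m inch '0 -0.8 0 0.57 0 -0.82 5;0 -0.8 0 0.57 0 -0.82 5' >/dev/null; python3 -c "
from swing import *
rd()";  python3 -m inch '0 -0.8 0 0.57 0 -0.82 5;0 -0.8 0 0.57 0 -0.82 5' >/dev/null; python3 -c "
from swing import *
rd()"
```

```text
clk 24.82 L 169.59 deg F [ 3.  -2.5  5. ] M [-0.4  -0.73  0.85] Tz 0.567 open 0.118 z 0.1077 rad 0.0445
clk 25.07 L 168.59 deg F [ 3.5 -2.9  5.6] M [-0.42 -0.72  0.82] Tz 0.492 open 0.122 z 0.1077 rad 0.0444
```

```bash
python3 -m inch '0 -0.8 0 0.57 0 -0.82 5;0 -0.8 0 0.57 0 -0.82 5' >/dev/null; python3 -c "
from swing import *
rd()"
```

```text
clk 25.32 L 167.59 deg F [ 4.2 -2.2  4.8] M [-0.43 -0.79  0.85] Tz 0.663 open 0.117 z 0.1077 rad 0.0445
```

```bash
python3 -m inch '0 -0.8 0 0.57 0 -0.82 5;0 -0.8 0 0.57 0 -0.82 5' >/dev/null; python3 -c "
from swing import *
rd()"
```

```text
clk 25.57 L 166.59 deg F [ 2.7 -1.3  4.5] M [-0.43 -0.72  0.8 ] Tz 0.708 open 0.119 z 0.1077 rad 0.0445
```

```bash
python3 -m inch '0 -0.8 0 0.57 0 -0.82 5;0 -0.8 0 0.57 0 -0.82 5' >/dev/null; python3 -c "
from swing import *
rd()"
```

```text
clk 25.82 L 165.59 deg F [ 3.4 -2.3  4. ] M [-0.48 -0.73  0.87] Tz 0.661 open 0.116 z 0.1077 rad 0.0445
```

```bash
python3 -m inch '0 -0.8 0 0.57 0 -0.82 5;0 -0.8 0 0.57 0 -0.82 5' >/dev/null; python3 -c "
from swing import *
rd()"
```

```text
clk 26.07 L 164.58 deg F [ 2.5 -2.1  5.8] M [-0.42 -0.68  0.81] Tz 0.612 open 0.120 z 0.1077 rad 0.0445
```

```bash
python3 -m inch '0 -0.8 0 0.57 0 -0.82 5;0 -0.8 0 0.57 0 -0.82 5' >/dev/null; python3 -c "
from swing import *
rd()"
```

```text
clk 26.32 L 163.58 deg F [ 3.8 -3.5  4.8] M [-0.5  -0.66  0.84] Tz 0.501 open 0.118 z 0.1077 rad 0.0445
```

```bash
python3 -m inch '0 -0.8 0 0.57 0 -0.82 5;0 -0.8 0 0.57 0 -0.82 5' >/dev/null; python3 -c "
from swing import *
rd()"
```

```text
clk 26.57 L 162.58 deg F [ 3.3 -1.9  5.1] M [-0.55 -0.7   0.84] Tz 0.725 open 0.118 z 0.1077 rad 0.0444
```

```bash
python3 -m inch '0 -0.8 0 0.57 0 -0.82 5;0 -0.8 0 0.57 0 -0.82 5' >/dev/null; python3 -c "
from swing import *
rd()"
```

```text
clk 26.82 L 161.58 deg F [ 2.1 -2.9  5.2] M [-0.52 -0.7   0.81] Tz 0.485 open 0.120 z 0.1077 rad 0.0444
```

```bash
python3 -m inch '0 -0.8 0 0.57 0 -0.82 5;0 -0.8 0 0.57 0 -0.82 5' >/dev/null; python3 -c "
from swing import *
rd()"
```

```text
clk 27.07 L 160.58 deg F [ 3.3 -3.1  4.7] M [-0.56 -0.66  0.89] Tz 0.618 open 0.113 z 0.1077 rad 0.0444
```

```bash
python3 -m inch '0 -0.8 0 0.57 0 -0.82 5;0 -0.8 0 0.57 0 -0.82 5' >/dev/null; python3 -c "
from swing import *
rd()
print(sense()['joint_pos'].round(2))"
```

```text
clk 27.32 L 159.58 deg F [ 3.1 -2.6  5.4] M [-0.6  -0.71  0.86] Tz 0.652 open 0.118 z 0.1077 rad 0.0444
[ 0.19  1.1   0.16  1.33 -0.16  1.69 -1.52]
```

```bash
python3 -m inch '0 -0.8 0 0.57 0 -0.82 5;0 -0.8 0 0.57 0 -0.82 5' >/dev/null; python3 -c "
from swing import *
rd()"
```

```text
clk 27.57 L 158.59 deg F [ 3.5 -3.4  5. ] M [-0.61 -0.65  0.89] Tz 0.610 open 0.118 z 0.1077 rad 0.0444
```

```bash
python3 -m inch '0 -0.8 0 0.57 0 -0.82 5;0 -0.8 0 0.57 0 -0.82 5' >/dev/null; python3 -c "
from swing import *
rd()
s,=[0]
p,d=grab_frame('wrist');cv2.imwrite('pics/w17.png',p[80:230,240:400,::-1].repeat(4,0).repeat(4,1))"
```

```text
clk 27.82 L 157.60 deg F [ 2.3 -3.5  4.4] M [-0.64 -0.71  1.08] Tz 0.727 open 0.116 z 0.1077 rad 0.0444
```

View pics/w17.png

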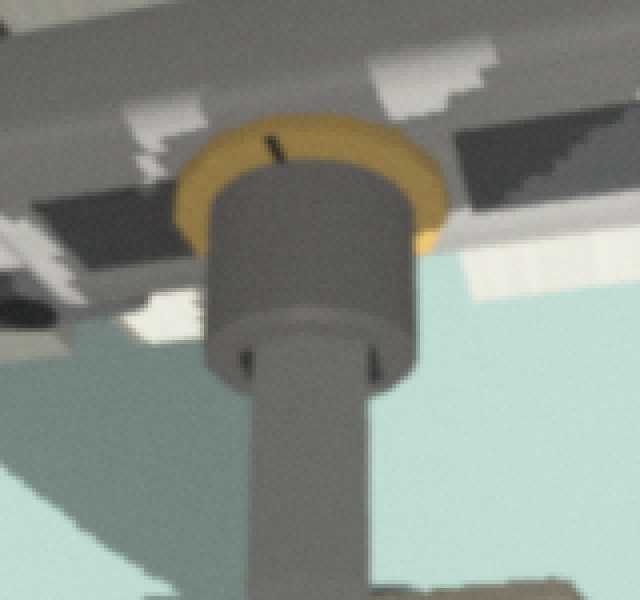

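```bash
python3 -m inch '0 0 0 0 0 0 5' >/dev/null; python3 -c "
from swing import *
rd()"; python3 -m inch '0 -0.4 0 0.29 0 -0.41 5;0 -0.4 0 0.29 0 -0.41 5' >/dev/null; python3 -c "
from swing import *
rd()"; python3 -m inch '0 0 0 0 0 0 5' >/dev/null; python3 -c "
from swing import *
rd()"
```

```text
clk 28.00 L 157.64 deg F [ 3.3 -2.8  5.3] M [-0.61 -0.67  1.06] Tz 0.852 open 0.116 z 0.1077 rad 0.0444
clk 28.25 L 157.14 deg F [ 3.2 -3.1  4.7] M [-0.63 -0.66  1.11] Tz 0.861 open 0.117 z 0.1077 rad 0.0444
clk 28.38 L 157.16 deg F [ 2.2 -3.6  4.2] M [-0.65 -0.68  1.13] Tz 0.765 open 0.116 z 0.1077 rad 0.0444
```

```bash
python3 -m inch '0 -0.4 0 0.29 0 -0.41 5;0 -0.4 0 0.29 0 -0.41 5' >/dev/null; python3 -c "
from swing import *
rd()"; python3 -m inch '0 0 0 0 0 0 5' >/dev/null; python3 -c "
from swing import *
rd()"
```

```text
clk 28.62 L 156.65 deg F [ 3.  -3.2  5.4] M [-0.64 -0.65  1.19] Tz 0.922 open 0.124 z 0.1077 rad 0.0444
clk 28.75 L 156.67 deg F [ 2.9 -3.3  5.4] M [-0.61 -0.66  1.2 ] Tz 0.920 open 0.119 z 0.1077 rad 0.0444
```

```bash
python3 -m inch '0 -0.4 0 0.29 0 -0.41 5;0 -0.4 0 0.29 0 -0.41 5' >/dev/null; python3 -c "
from swing import *
rd()"; python3 -m inch '0 0 0 0 0 0 5' >/dev/null; python3 -c "
from swing import *
rd()"
```

```text
clk 29.00 L 156.16 deg F [ 2.8 -3.   4.5] M [-0.69 -0.66  1.34] Tz 1.108 open 0.117 z 0.1076 rad 0.0444
clk 29.12 L 156.18 deg F [ 2.4 -4.9  4.9] M [-0.67 -0.63  1.31] Tz 0.785 open 0.116 z 0.1077 rad 0.0444
```

```bash
python3 -m inch '0 0.8 0 -0.57 0 0.82 5;-0.2 1.6 0.2 -1.15 0 1.64 5;-0.2 1.6 0.2 -1.15 0 1.64 5' >/dev/null; python3 -c "
from swing import *
rd()"; python3 -m inch '-0.2 1.6 0.2 -1.15 0 1.64 5;-0.2 1.6 0.2 -1.15 0 1.64 5' 60 >/dev/null; python3 -c "
from swing import *
rd()"
```

```text
clk 29.50 L 158.21 deg F [ 3.3 -3.5  4.4] M [-0.83 -0.83  1.04] Tz 0.729 open 0.118 z 0.1077 rad 0.0444
clk 29.75 L 160.27 deg F [ 3.5 -5.   2.5] M [-0.9  -1.12  0.7 ] Tz 0.166 open 0.119 z 0.1077 rad 0.0444
```

```bash
python3 -m inch '0 0.8 0 -0.57 0 0.82 5;0 1.6 0 -1.15 0 1.64 5;0 1.6 0 -1.15 0 1.64 5' >/dev/null; python3 -c "
from swing import *
rd()
p,d=grab_frame('wrist');cv2.imwrite('pics/w18.png',p[80:230,240:400,::-1].repeat(4,0).repeat(4,1))"
```

```text
clk 30.12 L 162.21 deg F [ 3.5 -4.1  2.8] M [-0.82 -1.09  0.47] Tz 0.033 open 0.118 z 0.1077 rad 0.0445
```

View pics/w18.png

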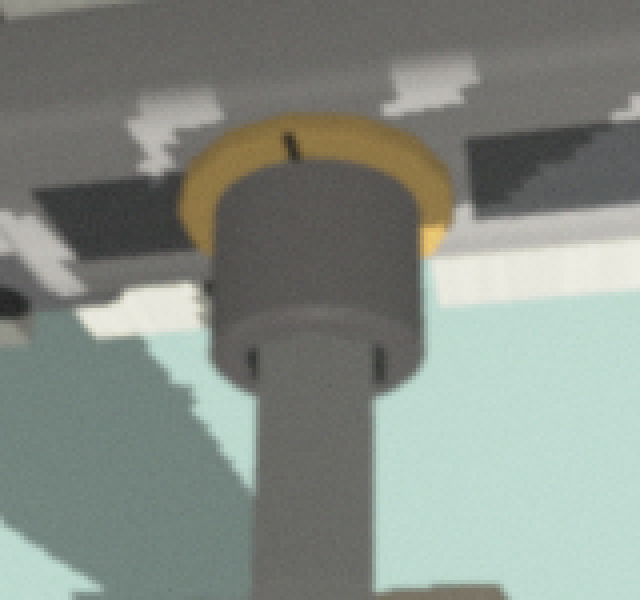

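```bash
python3 -m inch '0 0 0 0 0 0 14;0 0 0 0 0 0 18;0 0 0 0 0 0 25;0 0 0 0 0 0 40;0 0 0 0 0 0 60;0 0 0 0 0 0 60;0 0 0 0 0 0 60' 20; python3 -c "
from swing import *
rd()
p,d=grab_frame('wrist');cv2.imwrite('pics/w19.png',p[:,:,::-1])"
```

```text
clock: 31.05
eef_pos: [0.4468, -0.1262, 0.1081]
tool_rot: [-0.005, 0.611, 2.83]
force: [0.3, 0.2, 0.2]
opening: 0.699
clk 31.05 L 162.16 deg F [0.3 0.2 0.2] M [-0.26 -0.8  -0.01] Tz 0.039 open 0.699 z 0.1081 rad 0.0451
```

View pics/w19.png

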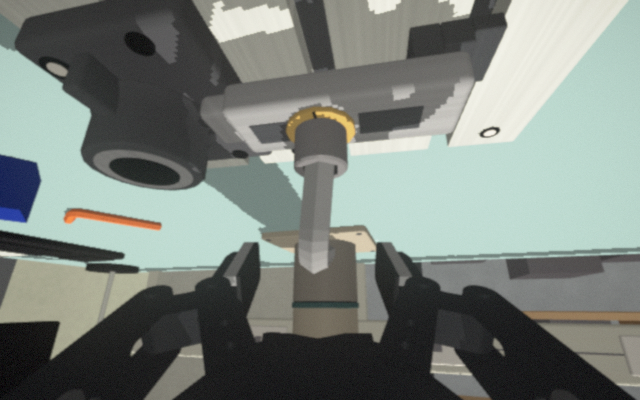

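```bash
python3 -m inch '-15 0 0 0 0 0 60;-35 0 0 0 0 0 60;-60 0 0 0 0 0 60;-90 0 15 0 0 0 60;-120 0 40 0 0 0 60;-150 0 70 0 0 0 60;-150 0 70 0 0 0 60'; python3 - <<'E'
from snap import *
s,c,p=snap("w20")
o=[]
for n in("scene","side"):
    q,d=grab_frame(n);u,v=map(int,proj(calibration(n),[.46,-.14,.09])); o.append(cv2.resize(q[v-35:v+35,u-45:u+45,::-1],(400,311),interpolation=2))
cv2.imwrite("pics/ss20.png",np.hstack(o))
E
```

```text
clock: 31.98
eef_pos: [0.5375, -0.1509, 0.2765]
tool_rot: [-0.014, 0.792, 2.837]
force: [-0.3, 0.0, -0.8]
opening: 0.706
clock 31.975 eef [ 0.5375 -0.1509  0.2765] -> [ 0.5384 -0.1513  0.2788] F [-0.31  0.02 -0.76] M [-0.198 -0.726  0.026]
```

View pics/w20.png

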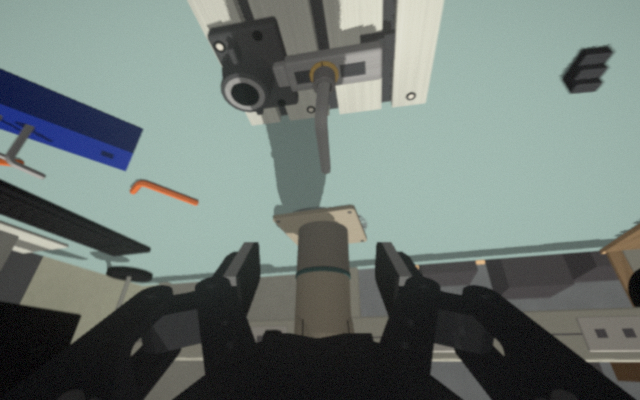

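View pics/ss20.png

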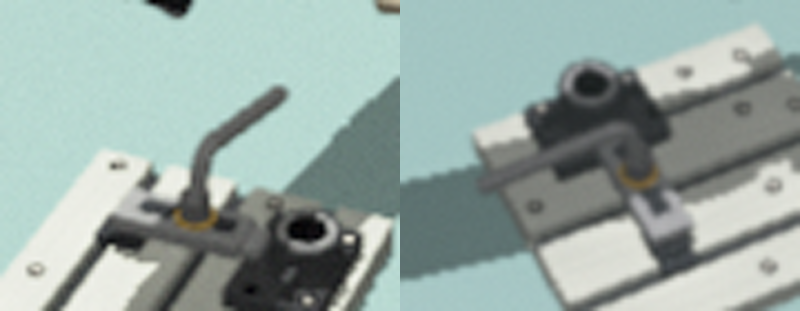

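```bash
python3 - <<'E'
from snap import *
c=dict(calibration("wrist"));c["world_to_cam"]=np.load("pics/w1c.npy")
t=world(c,0,311,138.5,.062);ce=world(c,0,304.5,152.5,.062);d=t-ce;print("w1 tick az",np.degrees(np.arctan2(d[1],d[0])),np.hypot(*d[:2]))
z=np.load("pics/w14.npz");c["world_to_cam"]=z["W"]
for n,uv in (("w14",(345.5,123.5)),):
    t=world(c,0,*uv,.062); d=t-np.array([.4896,-.1405,.062]);print(n,np.degrees(np.arctan2(d[1],d[0])),np.hypot(*d[:2]))
z=np.load("pics/w20.npz");c["world_to_cam"]=z["W"];W=z["W"]
a=cv2.imread("pics/w20.png")[45:105,290:360];cv2.imwrite("pics/w20z.png",cv2.resize(cv2.convertScaleAbs(a,alpha=1.7),None,fx=9,fy=9,interpolation=2))
print(proj(c,[.4896,-.1405,.062]))
E
```

```text
w1 tick az -10.09087059427982 0.014152213670638122
w14 -3.8756020990477578 0.014356773492589478
(np.float64(322.1232454691023), np.float64(75.6727050382169))
```

View pics/w20z.png

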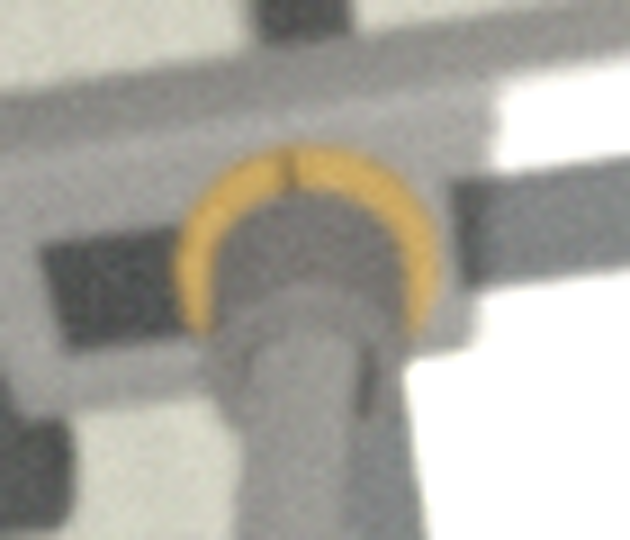

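```bash
python3 - <<'E'
from snap import *
c=dict(calibration("wrist"));z=np.load("pics/w20.npz");c["world_to_cam"]=z["W"]
l=world(c,0,290+176/9-.5,45+270/9-.5,.062);r=world(c,0,290+440/9-.5,45+270/9-.5,.062);top=world(c,0,290+308/9-.5,45+143/9-.5,.062);print(l,r,np.linalg.norm(l-r))
t=world(c,0,290+289/9-.5,45+165/9-.5,.062)
x=az(162.2) ; ce=(l+r)/2
# centre: 15.5mm behind top-of-ring point along view azimuth
L=162.3;ce2=top+az(L)*.0155
for cc in (ce,ce2): d=t-cc;print(cc,np.degrees(np.arctan2(d[1],d[0])),np.hypot(*d[:2]))
E
```

```text
[ 0.49482385 -0.1277916   0.062     ] [ 0.48610922 -0.15716653  0.062     ] 0.030640352944595786
[ 0.49046654 -0.14247907  0.062     ] -6.733879314915662 0.013479662100913644
[ 0.49103897 -0.14210178  0.062     ] -8.687013916729212 0.012962946673416489
```

```bash
python3 -m inch '0 0 0 0 0 0 60;0 0 0 0 0 0 60'; python3 -c "
from cell import *
print(sense()['clock']);print(sign_off())"
```

```text
clock: 32.38
eef_pos: [0.5352, -0.1508, 0.2712]
tool_rot: [-0.008, 0.78, 2.842]
force: [0.5, -0.3, -0.5]
opening: 0.704
32.375
the job is handed in; nothing more can be done
None
```

The clamp screw is tightened until it came up solid, and the key is left sitting in it. I handed the job in at 32.4 s; no verdict was reported.

- **Key:** I took the 12 mm steel key from the blue holder, flipped it, and lowered its short arm into the socket. It slid in at low force and bottomed at about 8 N. Two estimates put the tip about 13 mm down the 14 mm socket, both only good to about 1 mm.
- **Tightening:** I swung the long arm clockwise about 74°. The running torque was about 0.6 N m, then it climbed steeply over the last 2.5° or so. I stopped at an estimated 1.05–1.1 N m at the screw. That came about 1.1 rad after the key took up the screw, the far end of the stated range.
- **Letting go:** I backed off about 6° to take the load off the key, opened the gripper and withdrew.

**Last checks:**
- The last pictures show the key in the screw, leaning slightly, and nothing touched. The final force reading was about zero.
- The washer mark read −7° to −9° at the end, −10° from above at the start and −4° in a grazing mid-job view. That is no movement beyond the few degrees of measuring error.
- The two torque figures did not agree. The moment read straight at the wrist was about 1.3 N m. The estimate at the screw scattered between 0.8 and 1.1 N m, because about 5 N of side load acted on the tool. I corrected for that using the 0.6 N m running torque, so the final figure is an estimate.

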